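# Lay out a spindle for assembly

### The job

Lay the spindle parts out on the bench in assembly order, on the left side of the grey bearing block (left as seen from the robot), in line with the block's bore: the aluminium pulley lying flat, hub up, with its middle 150 mm from the middle of the block, and the black-sealed bearing lying flat midway between the block and the pulley. Thread the larger blue slotted spacer down on to the post of the red stand, then the smaller yellow one flat on top of it, turned so that its slot is a quarter turn (either way) from the blue one's and neither can slip off sideways. Leave the wrench, the tape measure and the tub of bolts where they lie.

Things in the scene. Friction and masses are not known exactly. Their poses are not given: they have to be found in the camera images.
- bearing_block: Grey cast pillow block, fixed, pose varies: 110 (x) x 36 (y) x 60 mm high, a bolt at each end of its foot, round middle with steel insert and black bore (bore centre 32 mm up). Origin: centre of its underside, on the bench (z = 0). Its y axis is the line of the bore and points left as seen from the robot (world +y, turned up to 0.15 rad); the parts go along it on the +y side.
- post_stand: Fixed stand: red round base of 48 mm diameter and 12 mm high, with an upright steel post of 8 mm diameter at its centre; the post ends in a blunt cone (from 58 mm up) and its tip is 65 mm above the bench. Its place varies. Origin: centre of its underside, on the bench surface; z up.
- pulley: Aluminium V-belt pulley, loose, 0.17 kg nominal: grooved wheel of 60 mm diameter and 22 mm high, and above it a round hub of 26 mm diameter, top at 42 mm (the easy place to grip). Stands hub up. Origin: centre of its underside; z up through the hub.
- bearing: Ball bearing lying flat, loose, 0.11 kg nominal: steel disc of 47 mm diameter, 14 mm high, with a black seal ring on top (the centre hole is only marked). Origin: centre of its underside; z up.
- spacer_blue: Larger slotted spacer, blue, loose, lying flat, 0.22 kg nominal: disc of 60 mm diameter, 12 mm thick, central hole of 15 mm, slot 11 mm wide from the hole out through the rim. Origin: centre of the hole, at the underside; its x axis points along the slot, outwards; z up. Grip it across y, clear of the slot. On the red stand its underside rests 12 mm above the bench.
- spacer_yellow: Smaller slotted spacer, painted yellow, loose, lying flat, 0.13 kg nominal: disc of 48 mm diameter, 12 mm thick, same hole (15 mm) and slot (11 mm) as the blue one. Origin: centre of the hole, at the underside; its x axis points along the slot, outwards; z up. On top of the blue one its underside rests 24 mm above the bench.
- wrench: Bystander: steel wrench of 180 mm lying at the far side of the work. Origin: at its middle, on the bench.
- tape_measure: Bystander: orange tape measure, 65 x 65 x 34 mm, at the far side of the work. Origin: centre of its underside.
- bolt_tub: Bystander: open red plastic tub of bolts, 90 (x) x 110 (y) x 45 mm high, at the right of the work. Origin: centre of its underside.
Not all that is in view belongs to the job. Several things have the shape of the pulley; the one meant has the colours described above.

How it is judged:
By the outcome, as a careful person would: the job done as asked, in the order asked, and still so for the second after the job is handed in, with the robot touching nothing.
It also fails if it takes over 106 s, if anything falls off the work surface, if the arm or the gripper's body presses on something with over 40 N, if the wrist force passes 120 N, or if a joint passes its speed limit or range.

### The arm

A 6-joint arm with a two-finger parallel gripper is mounted at the origin on the work surface. World frame = base frame: x ahead of the robot, y to its left, z up, the work surface at z = 0. Lengths are in mm, angles in rad, forces in N, time in s.
With the tool pointing down it reaches from about 275 to 750 mm from the base axis. Payload 10.2 kg.
Tool frame: the origin (TCP) lies between the finger pads; the fingertips stand 14 mm ahead of it and the grasp point (between the pads) lies 5 mm behind it (tip_reach is the distance from the TCP to the fingertips, in mm); z points along the fingers, y is the line along which they close (so a half turn about z gives the same grasp; the last joint's range is limited). The gripper opens to 85 mm and grips with 20 to 120 N. Pads are 22 mm wide; open, the fingers measure 114 mm over their backs; the gripper's body (76 mm by 85 mm) begins 54 mm behind the grasp point. The pads swing forward as they close: fully open they stand 13 mm farther back than shut.
Start: joints at [1.051, 0.313, 1.498, -0, 1.331, -0.223], TCP at [153.555, 502.048, 245.294] pointing down, gripper open.
Joint ranges: [-2.94, 2.94], [-0.97, 2.17], [0.19, 2.56], [-1.23, 4.37], [0.02, 3.11], [-2.88, 2.88]. Speed limits (rad/s): [2.39, 2.39, 3.01, 3.14, 3.14, 3.14].

### API

Orientations are given as a unit quaternion [w, x, y, z].
In Python, from rig import * gives the robot as it stands.
- The arm moves only by the tool arm_command, never from a script. Its argument "steps" is a list that holds one entry, the list of rows, each a list of 7 numbers: the opening, from 0 (shut) to 1 (fully open), then the shift along the tool's x, y, z each as a share of 0.05 m, from -1 to 1, then the turn, a rotation vector about the tool's x, y, z each as a share of 0.15 rad, from -1 to 1. A call has 1 to 8 rows; each row shifts and turns the commanded pose from where the row before left it, along the tool's axes as they then stand; what a row does not reach is not made up. A row lasts 1/8 s, in which the tool goes at most 62.5 mm and 10.7 degrees, less where a joint would pass 70% of its speed; a pose out of reach is approached as far as the arm can. A call with a number of a shift or a turn outside -1 to 1 is refused whole. A call with a gripper value outside its range is refused whole. The fingers move at their own pace and stop on an object; "squeeze" is the grip in N (left out, the last holds). Time passes only in rows, so rows that do not move let the fingers close. It gives the time, the measured TCP pose, the force, the opening and the grip force at its end, in the units of the state.
- sense(): the state, without advancing time (a new reading comes with each control period).
- capture(name): name is "scene" or "top" or "wrist"; returns the picture (400x640x3 uint8, red, green, blue); there is no depth.
- get_calibration(name): a dict with "intrinsics" (3x3 intrinsics, pixels), "rvec" (rotation vector, rad) and "tvec" (3), from world to camera coordinates, as OpenCV has them; the wrist camera has in their place "T_tool_cam" (4x4, takes a point from camera to tool coordinates, whose origin is the TCP and whose axes are the flange's). Camera axes: x right, y down, z forward; pixel columns grow to the right and rows downward; lengths in mm; the calibration is good to about 2 mm. The wrist camera is an equidistant fisheye: a pixel r from the principal point sees the ray r / f radians off the axis. A picture is of the moment at which its call begins: read the wrist's pose just before it. get_calibration takes no time and is no camera call.
- finish_job(): hands the job in; it is judged then, once.
The state is a dict: "time_s": time; "joints": joint angles; "dq": joint speeds; "tau": joint torques, N m; "eef_pos": TCP position; "ee_rot": TCP orientation; "force": force on the tool from outside, world axes, zero at the start; "wrist_torque": the same for the moment, N m; "grip_width": opening from 0.0 (shut) to 1.0 (fully open); "grip_force": force on a finger pad.
Only numpy, scipy, OpenCV 4.12 (cv2) and the standard library are available. Lean on these libraries where they do the work, as an engineer would, in place of code of your own. Each camera call takes 0.05 s, during which the arm holds its last target. There are 200 camera calls.

## Working session

There is one attempt and no reset: what is moved stays moved. The work goes in short steps, Python scripts to look and compute and a tool call to move; the robot and the scene stay as the last step left them, time stands still between calls to the robot, and variables do not carry over. Pictures are saved under pics/ and viewed, at most 14 in all, crops included, and the job is handed in when it is done.

Besides the shell and the picture viewer there is one more tool, called as name(argument=value, ...), one argument or row to a line, values as JSON. arm_command: Moves the arm, as the interface text tells. Its arguments: {"type":"object","properties":{"steps":{"type":"array"},"squeeze":{"type":"number"}},"required":["steps"]}

```bash
mkdir -p pics; ls; python3 - <<'E'
from rig import *
import cv2
s=sense(); print(s['eef_pos'],s['ee_rot'],s['grip_width'],s['time_s'])
for n in ("scene","top","wrist"):
    im=capture(n); cv2.imwrite(f"pics/{n}0.png",im[:,:,::-1]); c=get_calibration(n); print(n,c)
E
```

```text
pics
[153.41852086 501.81938449 244.73498041] [-2.46527367e-04  1.47851241e-01  9.89009385e-01 -6.20692039e-04] 0.9983040937497164 0.0
scene {'intrinsics': array([[419.91605369,   0.        , 317.70773945],
       [  0.        , 419.91605369, 194.1802726 ],
       [  0.        ,   0.        ,   1.        ]]), 'rvec': array([ 2.31035761,  1.28422364, -0.35734331]), 'tvec': array([-218.68327021, -415.27899921, 1505.30721393])}
top {'intrinsics': array([[493.15653068,   0.        , 308.1993626 ],
       [  0.        , 493.15653068, 196.89668008],
       [  0.        ,   0.        ,   1.        ]]), 'rvec': array([ 2.19521733, -2.20128285,  0.06136734]), 'tvec': array([ -67.37585504,  556.55073454, 1194.90555489])}
wrist {'intrinsics': array([[309.70691629,   0.        , 321.67878532],
       [  0.        , 309.70691629, 199.32975195],
       [  0.        ,   0.        ,   1.        ]]), 'T_tool_cam': array([[-2.15349716e-04, -9.57195881e-01, -2.89440840e-01,
         7.21583066e+01],
       [ 9.99999834e-01, -5.11816730e-05, -5.74759229e-04,
        -1.15359050e+00],
       [ 5.35343100e-04, -2.89440916e-01,  9.57195732e-01,
        -1.28943427e+02],
       [ 0.00000000e+00,  0.00000000e+00,  0.00000000e+00,
         1.00000000e+00]])}
```

View pics/top0.png

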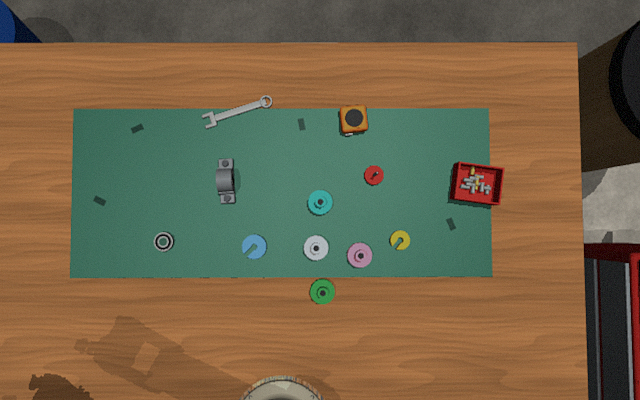

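View pics/scene0.png

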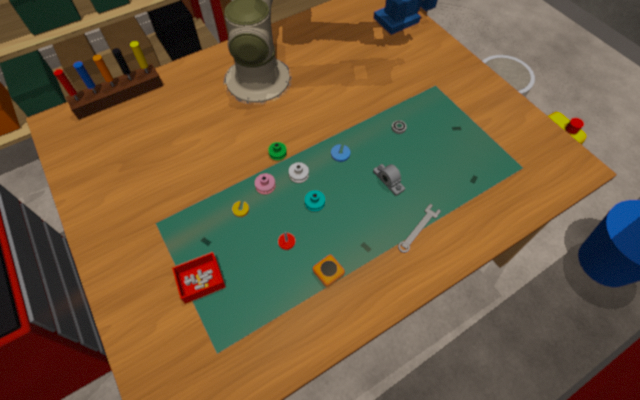

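The top view shows four pulley shapes: green (322,292), white/grey (316,248), cyan (320,203) and pink (360,256). The white/grey one fits "aluminium", and I'll confirm that in a crop. The block is at (226,181), bearing (163,242), blue (254,247), yellow (400,240) and red stand (374,175).

```bash
cat > h.py <<'E'
import numpy as np, cv2
from scipy.spatial.transform import Rotation as R
from rig import *
def rot(q): return R.from_quat([q[1],q[2],q[3],q[0]]).as_matrix()
def ray(name,px,pose=None):
    "origin, unit direction in world; pose=(pos,quat) for wrist"
    c=get_calibration(name);K=c['intrinsics'];px=np.asarray(px,float)
    if name=='wrist':
        d=(px-K[:2,2])/K[0,0];r=np.hypot(*d)
        v=np.array([*(d/max(r,1e-9)*np.sin(r)),np.cos(r)])
        T=c['T_tool_cam'];Rt=rot(pose[1])
        return pose[0]+Rt@T[:3,3],Rt@T[:3,:3]@v
    Rm=cv2.Rodrigues(c['rvec'])[0];v=Rm.T@np.linalg.solve(K,[*px,1])
    return -Rm.T@c['tvec'],v/np.linalg.norm(v)
def onplane(name,px,z,pose=None):
    o,d=ray(name,px,pose);return o+d*(z-o[2])/d[2]
def meet(r1,r2):
    "nearest point of two rays, gap"
    A=np.stack([r1[1],-r2[1]],1);t=np.linalg.lstsq(A,r2[0]-r1[0],rcond=None)[0]
    p,q=r1[0]+t[0]*r1[1],r2[0]+t[1]*r2[1];return (p+q)/2,np.linalg.norm(p-q)
def snap(tag):
    s=sense();im=capture('wrist');cv2.imwrite(f'pics/{tag}.png',im[:,:,::-1])
    np.savez(f'pics/{tag}.npz',p=s['eef_pos'],q=s['ee_rot']);return im,(s['eef_pos'],s['ee_rot'])
def load(tag):
    f=np.load(f'pics/{tag}.npz');return cv2.imread(f'pics/{tag}.png')[:,:,::-1].copy(),(f['p'],f['q'])
HSV=dict(blue=((98,90,60),(118,255,255)),yellow=((20,120,80),(32,255,255)),red=((0,170,60),(6,255,255)),red2=((174,170,60),(180,255,255)))
def mask(im,col):
    h=cv2.cvtColor(im,cv2.COLOR_RGB2HSV);return cv2.inRange(h,*HSV[col])
E
python3 - <<'E'
from h import *
px=dict(block=(226,181),bearing=(163,242),blue=(254,247),yellow=(400,240),stand=(374,175),pulley=(316,248),cyan=(320,203),pink=(360,256),green=(322,292),tub=(477,184))
sc=dict(bearing=(399,126),blue=(341,153),yellow=(240,209),pulley=(299,171))
for k,p in px.items(): print(k,onplane('top',p,12).round(0), meet(ray('top',p),ray('scene',sc[k])) if k in sc else '')
im=cv2.imread('pics/top0.png')[160:310,280:400]
im,pose=snap('w0')
cv2.imwrite('pics/crop.png',np.hstack([cv2.resize(cv2.imread('pics/top0.png')[215:315,280:390],(440,400),interpolation=2)]))
E
```

```text
block [596. 133.  12.] 
bearing [447. 286.  12.] (array([448.59733798, 289.84679777,   7.42129269]), np.float64(6.021807802607351))
blue [434.  64.  12.] (array([436.021447  ,  68.3811802 ,   2.20661633]), np.float64(8.346038460395299))
yellow [ 450. -293.   12.] (array([ 451.12856834, -292.76169731,    3.38420398]), np.float64(4.994280988401785))
stand [ 610. -231.   12.] 
pulley [431. -88.  12.] (array([433.73276415, -84.04238436,  16.48408269]), np.float64(8.160262337781026))
cyan [541. -98.  12.] 
pink [ 412. -195.   12.] 
green [ 325. -102.   12.] 
tub [ 587. -485.   12.]
```

View pics/crop.png

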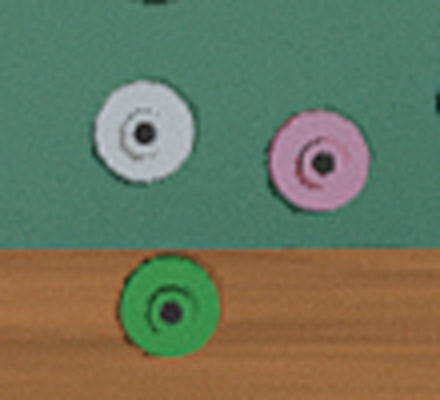

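View pics/w0.png

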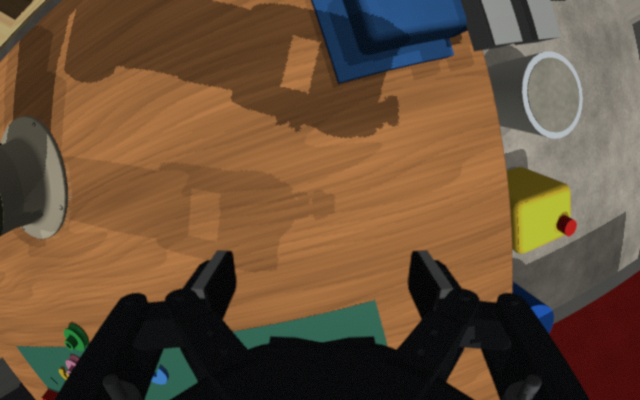

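The crop shows that the light grey pulley at (316,248) is the only uncoloured metal one. Pink and green (and cyan, outside this crop) are decoys. Its hub is up. The start wrist view shows the camera looking towards the base, with the fingertips at about (225,260) and (420,260). I'll square the tool up and move over the work.

arm_command(
  steps=[
    [[0.6,0,0,0,0,0,-0.99],[0.6,0,0,0,0,0,-0.99],[0.6,-1,-0.8,0,0,0,0],[0.6,-1,-0.8,0,0,0,0],[0.6,-1,-0.8,0,0,0,0],[0.6,-1,-0.8,0,0,0,0],[0.6,-1,-0.8,0,0,0,0],[0.6,-1,-0.8,0,0,0,0]],
  ],
)

```text
time_s: 1.2
eef_pos: [447.8, 266.3, 245.3]
ee_rot: [0.0, -0.0, 1.0, 0.0]
force: [0.1, 1.1, -0.4]
grip_width: 0.601
grip_force: 0.0
```

arm_command(
  steps=[
    [[0.6,-1,-0.8,0,0,0,0],[0.6,-1,-0.4,0,0,0,0],[0.6,-1,0,0,0,0,0],[0.6,-0.8,0,0,0,0,0],[0.6,0,0,0,0,0,0],[0.6,0,0,0,0,0,0]],
  ],
)

```text
time_s: 1.95
eef_pos: [634.7, 209.0, 245.0]
ee_rot: [-0.0, -0.0, 1.0, -0.0]
force: [-0.1, -0.4, -0.1]
grip_width: 0.601
grip_force: 0.0
```

```bash
python3 - <<'E'
from h import *
s=sense(); im,p=snap('w1'); print(s['time_s'],p,s['force'],s['grip_width'])
E
```

```text
1.95 (array([634.67393954, 208.98188242, 245.03290847]), array([-4.41658297e-04, -2.23377909e-04,  9.99999877e-01, -3.71971088e-05])) [-0.12110859 -0.41641493 -0.07093987] 0.6011467396944012
```

View pics/w1.png

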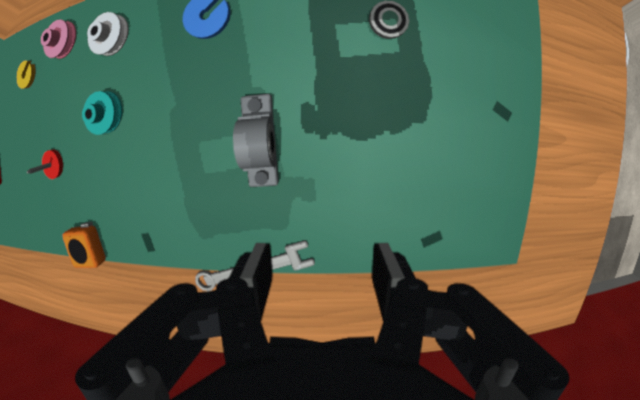

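The wrist view shows the block's bolts at (256,103) and (262,177), the bearing at (389,19), blue at (206,16), pulley at (107,33), stand at (52,165), wrench at the bottom and tape at (85,246). I'll take two more viewpoints to triangulate.

arm_command(
  steps=[
    [[0.6,1,-1,0,0,0,0],[0.6,0.5,-1,0,0,0,0],[0.6,0,-1,0,0,0,0],[0.6,0,-0.5,0,0,0,0],[0.6,0,0,0,0,0,0],[0.6,0,0,0,0,0,0]],
  ],
)

```text
time_s: 2.75
eef_pos: [565.7, 40.7, 245.7]
ee_rot: [0.0, -0.001, 1.0, 0.0]
force: [-0.2, 0.2, -0.5]
grip_width: 0.599
grip_force: 0.0
```

```bash
python3 - <<'E'
from h import *
im,p=snap('w2'); print(p)
E
```

```text
(array([565.6938087 ,  40.66145328, 245.68255902]), array([ 2.53309385e-04, -5.33772496e-04,  9.99999820e-01,  1.06590221e-04]))
```

arm_command(
  steps=[
    [[0.6,-0.8,-1,0,0,0,0],[0.6,0,-1,0,0,0,0],[0.6,0,-1,0,0,0,0],[0.6,0,-1,0,0,0,0],[0.6,0,0,0,0,0,0],[0.6,0,0,0,0,0,0]],
  ],
)

```text
time_s: 3.55
eef_pos: [605.4, -157.8, 245.2]
ee_rot: [-0.0, -0.001, 1.0, 0.0]
force: [-0.1, 0.4, -0.2]
grip_width: 0.599
grip_force: 0.0
```

```bash
python3 - <<'E'
from h import *
im,p=snap('w3'); print(p)
v=lambda t,c:cv2.resize(load(t)[0][c[0]:c[1],c[2]:c[3]],None,fx=1.25,fy=1.25)
cv2.imwrite('pics/m1.png',np.vstack([v('w2',(0,235,0,640)),v('w3',(0,235,0,640))])[:,:,::-1])
E
```

```text
(array([ 605.35686968, -157.76669388,  245.233338  ]), array([-5.86501855e-05, -6.92776972e-04,  9.99999731e-01,  2.34229818e-04]))
```

View pics/m1.png

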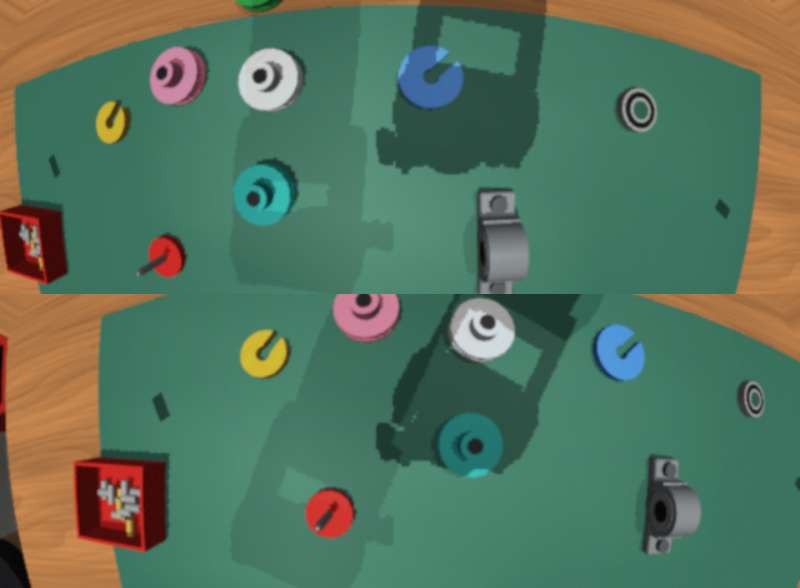

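The two views show blue's hole at (347,61) in w2, the pulley hub at (211,61) in w2 and (390,22) in w3, yellow's hole at (211,46) in w3 and the stand base at (264,175) in w3. The block bolts are at (398,162)/(398,230) in w2. Now to triangulate.

```bash
cat >> h.py <<'E'
def meetn(rs):
    A=0;b=0
    for o,d in rs:
        P=np.eye(3)-np.outer(d,d);A=A+P;b=b+P@o
    x=np.linalg.solve(A,b);return x,[float(np.linalg.norm(np.cross(x-o,d))) for o,d in rs]
def blobs(im,col,amin=60):
    n,l,st,c=cv2.connectedComponentsWithStats(mask(im,col));return [(c[i].round(1),st[i,4]) for i in range(1,n) if st[i,4]>amin]
E
python3 - <<'E'
from h import *
I={t:load(t) for t in('w1','w2','w3')}
px=dict(b1=dict(w1=(256,103),w2=(398,162),w3=(535,139)),b2=dict(w1=(262,177),w2=(398,230),w3=(530,201)),
bearing=dict(w1=(389,19),w2=(510.5,88),w3=(602,83)),pulley=dict(w1=(111,33),w2=(208.5,60.5),w3=(390,22)),
blue=dict(w1=(206,16),w2=(347,61),w3=(498,46)),yellow=dict(w2=(90,95),w3=(211,46)),posttip=dict(w1=(30,170),w2=(112,218),w3=(255,187)),base=dict(w1=(51,164),w2=(133,206),w3=(264,175)))
for k,d in px.items():
    x,g=meetn([ray('wrist',p,I[t][1]) for t,p in d.items()]);print(k,x.round(1),np.round(g,1))
for t in I:
    for c in('blue','yellow','red'): print(t,c,blobs(I[t][0],c))
# ellipse-based disc centres on plane z=12
for t in I:
  for c,z in(('blue',12),('yellow',12)):
    m=mask(I[t][0],c); cs=cv2.findContours(m,cv2.RETR_EXTERNAL,cv2.CHAIN_APPROX_NONE)[0]
    for k in cs:
      if 150<cv2.contourArea(k)<4000 and k[:,0,1].min()>1:
        w=np.array([onplane('wrist',q[0],z,I[t][1])[:2] for q in cv2.convexHull(k)],np.float32)
        print(t,c,cv2.minEnclosingCircle(w))
E
```

```text
b1 [554.3 131.   17.3] [0.7 1.1 0.5]
b2 [641.6 136.1  19.2] [0.2 0.5 0.6]
bearing [449.9 286.3  10.5] [0.5 0.6 1.1]
pulley [430.9 -85.   16.5] [8.2 9.4 5.6]
blue [437.4  67.2  10.9] [1.9 1.  1.2]
yellow [ 448.8 -294.8    4.5] [0.4 0.4]
posttip [ 613.1 -230.5   59.7] [1.9 1.2 1.1]
base [ 612.6 -229.2   10.3] [0.3 1.  0.8]
w1 blue [(array([205. ,  17.9]), np.int32(1432))]
w1 yellow [(array([23.9, 74.6]), np.int32(313))]
w1 red [(array([ 52.4, 163.5]), np.int32(413)), (array([600.2, 346.7]), np.int32(8330)), (array([ 42.2, 354.6]), np.int32(7480)), (array([198. , 370.5]), np.int32(1037)), (array([445.2, 370.4]), np.int32(1035))]
w2 blue [(array([343.1,  62.5]), np.int32(1848))]
w2 yellow [(array([88.1, 98.5]), np.int32(549))]
w2 red [(array([ 26.1, 194.1]), np.int32(2160)), (array([133.7, 204.1]), np.int32(634)), (array([606.2, 358. ]), np.int32(5873)), (array([ 37.7, 364.7]), np.int32(5497)), (array([184.9, 382.7]), np.int32(410)), (array([458.3, 382.5]), np.int32(399))]
w3 blue [(array([493.9,  47.3]), np.int32(1310))]
w3 yellow [(array([210.1,  48.6]), np.int32(960))]
w3 red [(array([ 2.3, 64.6]), np.int32(255)), (array([ 95.3, 166.2]), np.int32(3760)), (array([264.3, 174.2]), np.int32(997)), (array([600.9, 359.7]), np.int32(6150)), (array([ 42.2, 361. ]), np.int32(6286)), (array([193.3, 375.6]), np.int32(762)), (array([449.8, 375.4]), np.int32(755))]
w1 yellow ((452.2297058105469, -292.2270202636719), 25.48534393310547)
w2 blue ((437.112548828125, 64.5307388305664), 30.8801326751709)
w2 yellow ((452.183837890625, -292.6342468261719), 25.17951774597168)
w3 blue ((437.6352844238281, 62.26998519897461), 32.761695861816406)
w3 yellow ((452.5351867675781, -292.6096496582031), 24.83409309387207)
```

arm_command(
  steps=[
    [[0.6,1,0.5,0.6,0,0,0],[0.6,1,0.5,0.6,0,0,0],[0.6,0.7,0.46,0.7,0,0,0],[0.6,0,0,0,0,0,0],[0.6,0,0,0,0,0,0]],
  ],
)

```text
time_s: 4.22
eef_pos: [472.9, -86.7, 152.3]
ee_rot: [0.001, -0.001, 1.0, -0.001]
force: [0.2, -0.5, -0.1]
grip_width: 0.603
grip_force: 0.0
```

```bash
python3 - <<'E'
from h import *
im,p=snap('p1'); print(p)
E
```

```text
(array([472.86434908, -86.65936811, 152.32506937]), array([ 1.24222870e-03, -8.22254330e-04,  9.99998734e-01, -5.59211146e-04]))
```

View pics/p1.png

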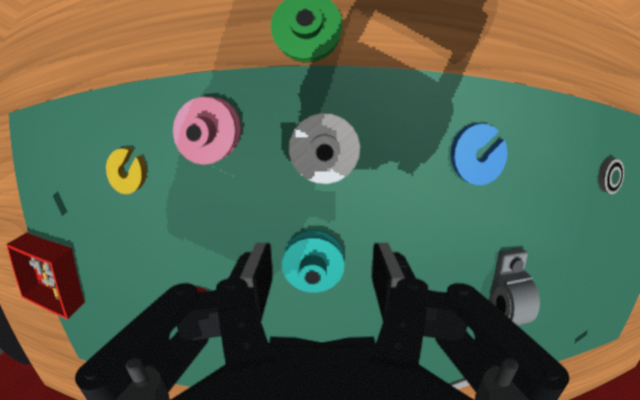

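In this view the pulley's hub bore is at (324,152), the grey wheel surrounds it and the cyan decoy is at (314,265). I'll refine the heights with dark-bore centroids.

```bash
cat >> h.py <<'E'
def dark(im,px,r=12,th=50):
    x,y=int(px[0]),int(px[1]);y0=max(0,y-r);x0=max(0,x-r);g=im[y0:y+r,x0:x+r].max(2)
    n,l,st,c=cv2.connectedComponentsWithStats((g<th).astype(np.uint8))
    if n<2:return None
    i=min(range(1,n),key=lambda i:np.hypot(*(c[i]+[x0,y0]-np.array(px)))-0.1*min(st[i,4],60))
    return c[i]+[x0,y0],st[i,4]
E
python3 - <<'E'
from h import *
I={t:load(t) for t in('w1','w2','w3','p1')}
rs=[]
for t,p in dict(w1=(107,33),w2=(208,60),w3=(390,22),p1=(324,152)).items():
    d=dark(I[t][0],p);print(t,d, onplane('wrist',d[0],42,I[t][1]).round(1));rs.append(ray('wrist',d[0],I[t][1]))
print(meetn(rs),meetn(rs[2:]))
E
```

```text
w1 (array([95.4, 29.1]), np.int32(10)) [433.4 -84.2  42. ]
w2 (array([207.50819672,  60.32786885]), np.int32(61)) [434.2 -86.7  42. ]
w3 (array([391.,  24.]), np.int32(1)) [436.6 -85.3  42. ]
p1 (array([324.33495146, 152.26699029]), np.int32(206)) [434.6 -86.5  42. ]
(array([434.57087357, -85.82738521,  41.2646422 ]), [1.6934332626013124, 1.1334297394332786, 1.8960065046122372, 0.6710034179958024]) (array([435.44436529, -85.59594218,  39.54350598]), [0.9680046816375275, 0.9680046816374921])
```

arm_command(
  steps=[
    [[0.5,0.77,0,0.5,0,0,0],[0.5,0,0,0.9,0,0,0],[0.5,0,0,0.6,0,0,0],[0.5,0,0,0.25,0,0,0],[0.5,0,0,0,0,0,0],[0.5,0,0,0,0,0,0]],
  ],
)

```text
time_s: 5.03
eef_pos: [434.1, -87.3, 39.8]
ee_rot: [0.001, -0.0, 1.0, -0.001]
force: [-0.5, 0.2, 0.2]
grip_width: 0.498
grip_force: 0.0
```

arm_command(
  steps=[
    [[0,0,0,0,0,0,0],[0,0,0,0,0,0,0],[0,0,0,0,0,0,0],[0,0,0,0,0,0,0],[0,0,0,0,0,0,0],[0,0,0,0,0,0,0]],
  ],
  squeeze=40,
)

```text
time_s: 5.78
eef_pos: [433.7, -87.2, 39.8]
ee_rot: [0.001, -0.0, 1.0, -0.0]
force: [-1.5, 1.5, 6.7]
grip_width: 0.285
grip_force: 38.8
```

arm_command(
  steps=[
    [[0,0,0,-1,0,0,0],[0,0,0,-1,0,0,0],[0,-0.6,1,0,0,0,0],[0,-0.6,1,0,0,0,0],[0,-0.6,1,0,0,0,0],[0,-0.6,1,0,0,0,0],[0,-0.7,1,0,0,0,0],[0,0,1,0,0,0,0]],
  ],
)

```text
time_s: 6.78
eef_pos: [589.3, 214.7, 138.5]
ee_rot: [0.0, 0.0, 1.0, 0.0]
force: [-0.2, -0.4, -2.0]
grip_width: 0.281
grip_force: 40.2
```

arm_command(
  steps=[
    [[0,0,1,0,0,0,0],[0,0,0.4,0,0,0,0],[0,0,0,0,0,0,0],[0,0,0,0,0,0,0]],
  ],
)

```text
time_s: 7.28
eef_pos: [588.3, 281.8, 138.7]
ee_rot: [-0.0, 0.0, 1.0, -0.0]
force: [0.1, 0.3, -1.8]
grip_width: 0.29
grip_force: 40.2
```

```bash
python3 - <<'E'
from h import *
im,p=snap('q1'); print(p,sense()['grip_width'])
cv2.imwrite('pics/q1c.png',cv2.resize(im[100:300,120:460],None,fx=2.3,fy=2.3,interpolation=cv2.INTER_CUBIC)[:,:,::-1])
E
```

```text
(array([588.26241762, 281.79503139, 138.74357289]), array([-1.06987718e-04,  4.68385483e-04,  9.99999856e-01, -2.40961345e-04])) 0.2845828415118829
```

View pics/q1c.png

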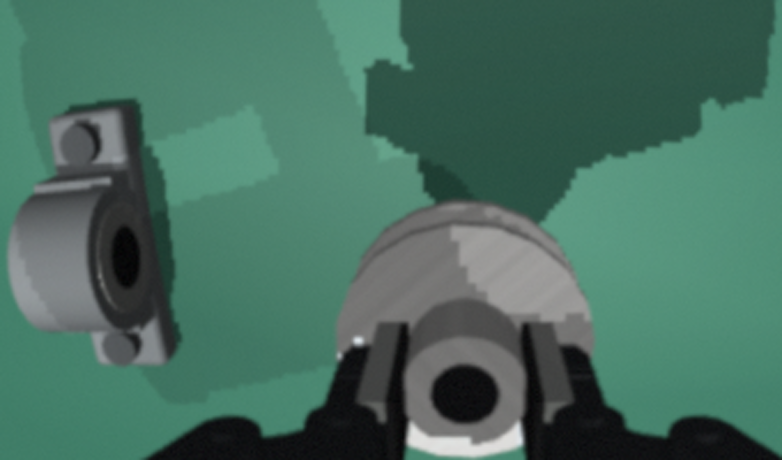

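The held pulley is upright in the fingers, with its bore at (322,271). The block's bolts are at (155,163) and (173,251), and its bore face is at (175,212).

```bash
python3 - <<'E'
from h import *
I={t:load(t) for t in('w1','w2','w3','q1')}
B=[]
for d in(dict(w1=(256,103),w2=(398,162),w3=(535,139),q1=(155.2,162.6)),dict(w1=(262,177),w2=(398,230),w3=(530,201),q1=(173,251.3))):
    x,g=meetn([ray('wrist',p,I[t][1]) for t,p in d.items()]);print(x.round(1),np.round(g,1));B.append(x)
    print([onplane('wrist',p,18,I[t][1])[:2].round(1) for t,p in d.items()])
c=(B[0]+B[1])/2;v=(B[1]-B[0])[:2];print(c,np.linalg.norm(v),np.arctan2(v[1],v[0]));u=v/np.linalg.norm(v);n=np.array([-u[1],u[0]])
print('pulley',c[:2]+150*n,'bearing',c[:2]+75*n)
print('bore',onplane('wrist',(174.8,212.2),32,I['q1'][1]),c[:2]+18*n)
print('held',onplane('wrist',(322.2,270.9),141,I['q1'][1]))
g=cv2.cvtColor(I['q1'][0],cv2.COLOR_RGB2GRAY)
E
```

```text
[554.7 130.6  18.4] [1.4 1.  0.6 1.6]
[array([554. , 131.8]), array([554.5, 129.7]), array([554.2, 131.1]), array([556.3, 129.6])]
[641.8 136.   19.8] [0.7 0.9 0.1 1.2]
[array([641.7, 136.1]), array([641.7, 136. ]), array([642.5, 137.5]), array([644.1, 134.5])]
[598.27031528 133.27785235  19.13711521] 87.24868841464526 0.06188651652531904
pulley [588.99326221 282.99069845] bearing [593.63178875 208.1342754 ]
bore [598.54279441 151.74064237  32.        ] [597.15706892 151.24339388]
held [589.00922862 280.4121393  141.        ]
```

arm_command(
  steps=[
    [[0,0,0.03,0.8,0,0,0],[0,0,0,0.7,0,0,0],[0,0,0,0.3,0,0,0],[0,0,0,0.15,0,0,0],[0,0,0,0,0,0,0],[0,0,0,0,0,0,0]],
  ],
)

```text
time_s: 8.07
eef_pos: [588.7, 284.7, 42.4]
ee_rot: [0.001, -0.0, 1.0, 0.0]
force: [-0.3, -1.2, -1.8]
grip_width: 0.284
grip_force: 40.2
```

arm_command(
  steps=[
    [[0,0,-0.03,0.04,0,0,0],[0,0,0,0,0,0,0],[0,0,0,0,0,0,0]],
  ],
)

```text
time_s: 8.45
eef_pos: [588.5, 283.1, 39.9]
ee_rot: [0.001, -0.0, 1.0, 0.0]
force: [-0.5, -0.2, 3.2]
grip_width: 0.285
grip_force: 40.7
```

arm_command(
  steps=[
    [[0.5,0,0,0,0,0,0],[0.5,0,0,0,0,0,0],[0.5,0,0,0,0,0,0],[0.7,0,0,-1,0,0,0],[0.7,0,0,-1,0,0,0],[0.7,1,0,-0.2,0,0,0],[0.7,1,0,0,0,0,0],[0.7,0,0,0,0,0,0]],
  ],
)

```text
time_s: 9.45
eef_pos: [485.1, 283.3, 149.3]
ee_rot: [-0.001, -0.001, 1.0, -0.0]
force: [-0.0, -0.2, -0.1]
grip_width: 0.699
grip_force: 0.0
```

```bash
python3 - <<'E'
from h import *
im,p=snap('r1'); print(p,sense()['force'])
E
```

```text
(array([485.12439711, 283.27592131, 149.26851278]), array([-1.01656219e-03, -9.44088071e-04,  9.99999001e-01, -2.70331315e-04])) [ 0.7381777  0.393877  -0.2725246]
```

View pics/r1.png

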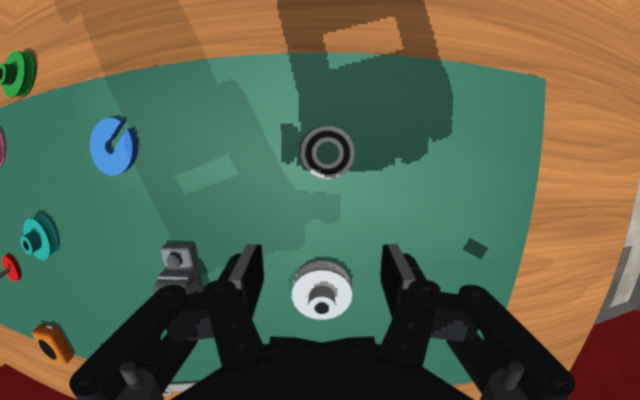

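The pulley stands hub up with its bore at (321,308), and the bearing's centre is at (327,152).

```bash
python3 - <<'E'
from h import *
I={t:load(t) for t in('w1','w2','w3','r1')}
im,p=I['r1']
print('pulley',onplane('wrist',dark(im,(321,308))[0],42,p))
d={'w2':(510.5,88),'w1':(389,19),'r1':(327,152)}
print(meetn([ray('wrist',q,I[t][1]) for t,q in d.items()]), [onplane('wrist',q,14,I[t][1]).round(1) for t,q in d.items()])
g=im[120:182,295:362].max(2); m=(g<60).astype(np.uint8) # black ring
n,l,st,c=cv2.connectedComponentsWithStats(m)
for i in range(1,n):
  if st[i,4]>80: print(st[i],c[i]+[295,120])
E
```

```text
pulley [589.54470582 281.52399245  42.        ]
(array([450.37823508, 286.17173643,  10.79430823]), [0.1799374680316051, 0.11891821175713073, 0.2654257952709484]) [array([450.9, 284.2,  14. ]), array([451.5, 285.5,  14. ]), array([449.7, 286. ,  14. ])]
[ 10  11  45  44 703] [326.95305832 151.93456615]
```

arm_command(
  steps=[
    [[0.7,0.7,0.05,0.6,0,0,0],[0.7,0,0,0.9,0,0,0],[0.7,0,0,0.7,0,0,0],[0.7,0,0,0.4,0,0,0],[0.7,0,0,0.06,0,0,0],[0.7,0,0,0,0,0,0],[0.7,0,0,0,0,0,0]],
  ],
)

```text
time_s: 10.38
eef_pos: [453.9, 285.8, 17.1]
ee_rot: [0.001, -0.0, 1.0, 0.0]
force: [-0.3, -0.4, -0.4]
grip_width: 0.7
grip_force: 0.0
```

arm_command(
  steps=[
    [[0.7,0.07,0,0.04,0,0,0],[0.7,0,0,0,0,0,0],[0,0,0,0,0,0,0],[0,0,0,0,0,0,0],[0,0,0,0,0,0,0],[0,0,0,0,0,0,0]],
  ],
)

```text
time_s: 11.12
eef_pos: [449.7, 285.7, 14.7]
ee_rot: [0.0, -0.0, 1.0, 0.0]
force: [-2.1, -0.2, 6.0]
grip_width: 0.528
grip_force: 40.3
```

```bash
python3 -c "
from rig import *
print(sense()['joints'])"
```

```text
[ 3.45854955e-01  6.26045355e-01  1.70017829e+00  2.11415971e-05
  8.14954042e-01 -1.22523608e+00]
```

arm_command(
  steps=[
    [[0,0,0,-0.8,0,0,0],[0,0,0,-0.8,0,0,0],[0,-0.4,0,0,0,0,0],[0,-0.8,-0.5,0,0,0,0],[0,-0.8,-0.5,0,0,0,0],[0,-0.88,-0.55,0,0,0,0],[0,0,0,0,0,0,0]],
  ],
)

```text
time_s: 12.0
eef_pos: [595.7, 205.8, 93.7]
ee_rot: [0.0, 0.002, 1.0, -0.0]
force: [-1.1, 0.8, -1.5]
grip_width: 0.527
grip_force: 41.7
```

arm_command(
  steps=[
    [[0,0,0,0,0,0,1],[0,0,0,0,0,0,1],[0,0,0,0,0,0,1],[0,0,0,0,0,0,1],[0,0,0,0,0,0,1],[0,0,0,0,0,0,1],[0,0,0,0,0,0,1],[0,0,0,0,0,0,1]],
  ],
)

```text
time_s: 13.0
eef_pos: [592.7, 208.7, 94.0]
ee_rot: [-0.0, 0.566, 0.824, -0.0]
force: [-0.4, -0.2, -1.3]
grip_width: 0.528
grip_force: 41.7
```

arm_command(
  steps=[
    [[0,0,0,0,0,0,1],[0,0,0,0,0,0,1],[0,0,0,0,0,0,0.47],[0,0,0,0,0,0,0],[0,0,0,0,0,0,0]],
  ],
)

```text
time_s: 13.62
eef_pos: [593.2, 208.4, 94.1]
ee_rot: [-0.0, 0.706, 0.708, -0.0]
force: [0.9, 0.2, -1.2]
grip_width: 0.529
grip_force: 41.7
```

```bash
python3 - <<'E'
from h import *
im,p=snap('s1'); print(p,sense()['joints'])
r=rot(p[1]);t=np.array([593.6,208.1,14.7])
print('tool delta/50',r.T@(t-p[0])/50)
cv2.imwrite('pics/s1c.png',cv2.resize(im[100:330,150:490],None,fx=2.3,fy=2.3,interpolation=cv2.INTER_CUBIC)[:,:,::-1])
E
```

```text
(array([593.19411885, 208.40840607,  94.10409775]), array([-1.29605586e-04,  7.06272313e-01,  7.07940238e-01, -1.46631870e-04])) [1.51652141e-01 6.81097979e-01 1.33624472e+00 4.70383512e-05
 1.12451600e+00 1.49650162e-01]
tool delta/50 [-0.00614974  0.00872349  1.58807881]
```

View pics/s1c.png

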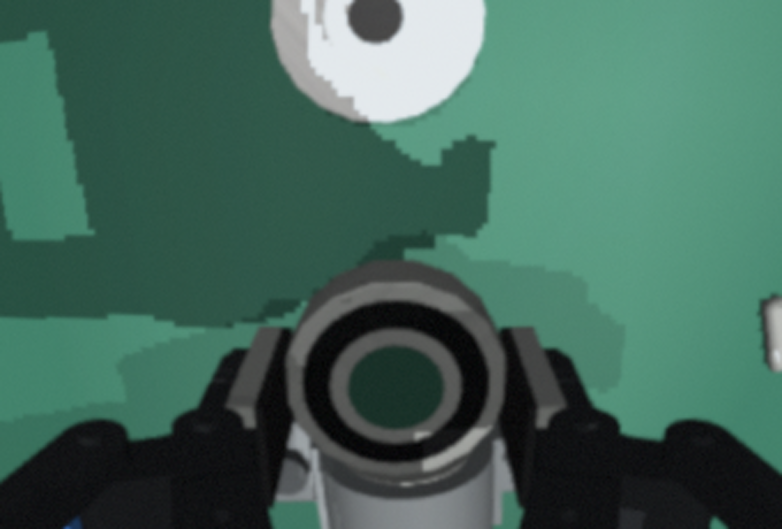

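The bearing is held flat between the pads at about (322,268), with the pulley ahead at (313,107) and the block behind. I'll lower it.

arm_command(
  steps=[
    [[0,0,0.01,0.7,0,0,0],[0,0,0,0.5,0,0,0],[0,0,0,0.25,0,0,0],[0,0,0,0.1,0,0,0],[0,0,0,0,0,0,0],[0,0,0,0,0,0,0]],
  ],
)

```text
time_s: 14.42
eef_pos: [594.6, 208.2, 17.6]
ee_rot: [0.0, 0.707, 0.707, 0.001]
force: [0.5, 0.0, -0.8]
grip_width: 0.528
grip_force: 41.8
```

arm_command(
  steps=[
    [[0,0,-0.02,0.05,0,0,0],[0,0,0,0,0,0,0],[0,0,0,0,0,0,0]],
  ],
)

```text
time_s: 14.8
eef_pos: [593.5, 208.1, 14.8]
ee_rot: [0.0, 0.707, 0.707, 0.001]
force: [0.4, 0.3, 5.0]
grip_width: 0.531
grip_force: 42.1
```

arm_command(
  steps=[
    [[0.7,0,0,0,0,0,0],[0.7,0,0,0,0,0,0],[0.7,0,0,0,0,0,0],[0.7,0,0,-1,0,0,0],[0.7,0,0,-1,0,0,0],[0.7,0,0,-0.8,0,0,0],[0.7,0,0,0,0,0,0]],
  ],
)

```text
time_s: 15.68
eef_pos: [594.3, 208.3, 157.6]
ee_rot: [0.002, 0.707, 0.707, 0.003]
force: [0.8, 0.0, -0.5]
grip_width: 0.702
grip_force: 0.0
```

```bash
python3 - <<'E'
from h import *
im,p=snap('s2'); print(p,sense()['force'])
# bearing black ring + pulley bore
for nm,q,z,r in(('pulley',None,42,14),('bearing',None,14,30)):pass
o=(im.max(2)<55).astype(np.uint8)
n,l,st,c=cv2.connectedComponentsWithStats(o)
for i in range(1,n):
  if 60<st[i,4]<3000: print(st[i],c[i].round(1),onplane('wrist',c[i],14,p)[:2].round(1),onplane('wrist',c[i],42,p)[:2].round(1))
# slot angles from p1: dark/green inside hull
for t in('p1','w2','w3','r1'):
  im,p=load(t)
  for col in('blue','yellow'):
    for k in cv2.findContours(mask(im,col),cv2.RETR_EXTERNAL,cv2.CHAIN_APPROX_NONE)[0]:
      if 500<cv2.contourArea(k)<5000 and k[:,0,1].max()<250:
        w=np.array([onplane('wrist',q[0],12,p)[:2] for q in k],np.float32)
        h=cv2.convexHull(w);c,r=cv2.minEnclosingCircle(h)
        # fit circle on hull pts robustly; slot = missing area direction
        poly=((w-c)*4+200).astype(np.int32);a=np.zeros((400,400),np.uint8);cv2.fillPoly(a,[poly],1);b=np.zeros_like(a);cv2.circle(b,(200,200),int(r*4*0.9),1,-1)
        ys,xs=np.nonzero(b&(1-a));d=np.stack([xs,ys],1)-200.
        far=d[np.hypot(*d.T)>r*4*.5]; v=far.mean(0);v2=d[np.hypot(*d.T)>0].mean(0)
        print(t,col,np.round(c,1),round(r,1),'ang',np.degrees(np.arctan2(v[1],v[0])).round(1),np.degrees(np.arctan2(v2[1],v2[0])).round(1),len(far))
E
```

```text
(array([594.32092019, 208.34855969, 157.55939358]), array([0.00183307, 0.70688873, 0.70731795, 0.0025058 ])) [-0.3833452  -0.28426677 -1.0372331 ]
[300 170  40  39 459] [319. 187.] [593.9 209.8] [594.  217.1]
[ 270  238  106   31 1181] [323.1 250.4] [597.7 146. ] [597.4 159.8]
[  0 379  42  21 574] [ 19.  391.7] [-255.9 -366.5] [-168.5 -300.1]
p1 blue [436.5  65.8] 32.4 ang 135.1 136.5 1337
p1 yellow [ 451.4 -288.9] 26.3 ang 142.8 143.3 1930
w2 blue [437.7  67.5] 30.9 ang 134.7 134.8 2081
w3 blue [438.2  65.3] 32.8 ang 132.4 133.6 2098
w3 yellow [ 453.2 -289.6] 24.8 ang 141.4 141.8 1596
r1 blue [437.2  71.1] 33.7 ang 117.2 123.8 1940
```

arm_command(
  steps=[
    [[0.8,-0.85,-0.65,0,0,0,0],[0.8,-0.85,-0.65,0,0,0,0],[0.8,-0.85,-0.65,0,0,0,0],[0.8,-0.85,-0.65,0,0,0,0],[0.8,0,0,0,0,0,-1],[0.8,0,0,0,0,0,-1],[0.8,0,0,0,0,0,-1],[0.8,0,0,0,0,0,-1]],
  ],
)

```text
time_s: 16.73
eef_pos: [462.5, 38.1, 152.9]
ee_rot: [-0.001, 0.464, 0.886, -0.0]
force: [0.0, -0.4, -0.4]
grip_width: 0.799
grip_force: 0.0
```

arm_command(
  steps=[
    [[0.8,0,0,0,0,0,-1],[0.8,0,0,0,0,0,-0.12],[0.8,0,0,0,0,0,0],[0.8,0,0,0,0,0,0]],
  ],
)

```text
time_s: 17.23
eef_pos: [463.0, 38.1, 153.9]
ee_rot: [-0.0, 0.391, 0.92, -0.0]
force: [-0.4, 0.2, 0.1]
grip_width: 0.8
grip_force: 0.0
```

```bash
cat >> h.py <<'E'
def slotted(im,p,col,z,rad,amin=500):
    "centre from best circle (RANSAC-free: minEnclosing of hull) and slot angle from missing area"
    k=max((k for k in cv2.findContours(mask(im,col),cv2.RETR_EXTERNAL,cv2.CHAIN_APPROX_NONE)[0] if k[:,0,1].max()<330 and k[:,0,1].min()>1),key=cv2.contourArea)
    w=np.array([onplane('wrist',q[0],z,p)[:2] for q in k])
    from scipy.optimize import least_squares
    c0=np.array(cv2.minEnclosingCircle(w.astype(np.float32))[0])
    f=lambda c:np.hypot(*(w-c[:2]).T)-c[2]
    s=least_squares(f,[*c0,rad],loss='soft_l1',f_scale=.5).x;c=s[:2]
    d=w-c;inn=d[(np.hypot(*d.T)<.8*rad)&(np.hypot(*d.T)>.4*rad)];v=inn.mean(0)
    return c.round(1),s[2].round(1),np.degrees(np.arctan2(v[1],v[0])).round(1),len(inn),k[:,0].mean(0).round(0)
E
python3 - <<'E'
from h import *
im,p=snap('t1'); print(p)
s=slotted(im,p,'blue',12,30);print(s)
I={t:load(t) for t in('w1','w2','w3','p1','r1')}
for t in('w2','w3','p1','r1'): print(t,slotted(*I[t],'blue',12,30))
r=rot(p[1]);print(r[:,1],r.T@(np.array([*s[0],14])-p[0])/50)
E
```

```text
(array([463.03154759,  38.05101565, 153.90830605]), array([-2.74033886e-04,  3.91224937e-01,  9.20295045e-01, -6.71703012e-05]))
(array([436.8,  64.8]), np.float64(29.3), np.float64(133.3), 30, array([322., 144.]))
w2 (array([438.5,  66. ]), np.float64(29.6), np.float64(135.6), 16, array([345.,  61.]))
w3 (array([439.4,  63.1]), np.float64(30.3), np.float64(134.5), 12, array([495.,  46.]))
p1 (array([437.6,  63.7]), np.float64(30.3), np.float64(136.2), 16, array([480., 152.]))
r1 (array([437.9,  67.2]), np.float64(30.5), np.float64(130.7), 18, array([114., 144.]))
[ 7.20084705e-01  6.93886088e-01 -3.38050770e-04] [ 0.74800049 -0.00561784  2.79850643]
```

View pics/t1.png

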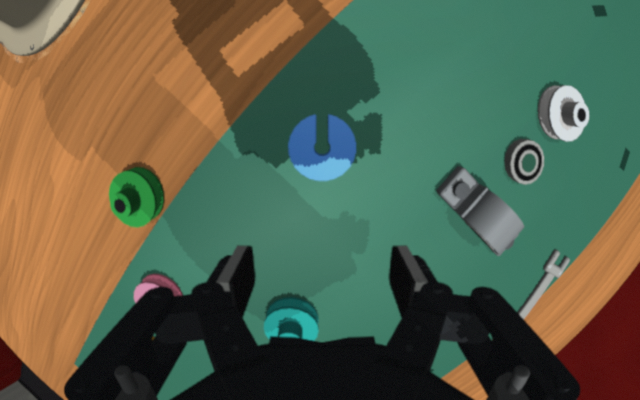

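The slot points straight up in the image from the hole at (322,148), so the tool is aligned with it. The block, bearing and pulley line up at right. I'll descend on blue.

arm_command(
  steps=[
    [[0.9,0.75,0,0.6,0,0,0],[0.9,0,0,0.9,0,0,0],[0.9,0,0,0.8,0,0,0],[0.9,0,0,0.4,0,0,0],[0.9,0,0,0.08,0,0,0],[0.9,0,0,0,0,0,0],[0.9,0,0,0,0,0,0],[0.9,0,0,0,0,0,0]],
  ],
)

```text
time_s: 18.27
eef_pos: [437.5, 65.0, 15.8]
ee_rot: [0.001, 0.39, 0.921, 0.0]
force: [0.3, 0.2, -0.2]
grip_width: 0.899
grip_force: 0.0
```

arm_command(
  steps=[
    [[0.9,0,0,0.05,0,0,0],[0.9,0,0,0,0,0,0],[0,0,0,0,0,0,0],[0,0,0,0,0,0,0],[0,0,0,0,0,0,0],[0,0,0,0,0,0,0]],
  ],
  squeeze=50,
)

```text
time_s: 19.02
eef_pos: [437.1, 65.0, 13.2]
ee_rot: [0.0, 0.39, 0.921, 0.0]
force: [-3.2, 0.6, 8.0]
grip_width: 0.672
grip_force: 51.6
```

arm_command(
  steps=[
    [[0,0,0,-1,0,0,0],[0,0,0,-1,0,0,0],[0,0,0,-0.5,0,0,0],[0,0,0,0,0,0,0]],
  ],
)

```text
time_s: 19.52
eef_pos: [437.6, 65.0, 138.6]
ee_rot: [0.001, 0.39, 0.921, 0.0]
force: [-0.6, -0.1, -3.0]
grip_width: 0.666
grip_force: 56.4
```

```bash
python3 - <<'E'
from h import *
im,p=snap('t2'); print(p,sense()['grip_width'])
I={t:load(t) for t in('w1','w2','w3','p1')}
# stand base: red blob circle at z=12
for t in('w1','w2','w3'):
    m=mask(I[t][0],'red')|mask(I[t][0],'red2')
    for k in cv2.findContours(m,cv2.RETR_EXTERNAL,cv2.CHAIN_APPROX_NONE)[0]:
        w=np.array([onplane('wrist',q[0],12,I[t][1])[:2] for q in k],np.float32);c,r=cv2.minEnclosingCircle(w)
        if 20<r<30: print(t,np.round(c,1),r)
r=rot(p[1]);print('to stand view',r.T@(np.array([612.5,-229.5,150])-p[0])/50, r[:,0])
im=im[180:330,220:420];cv2.imwrite('pics/t2c.png',cv2.resize(np.hstack([im,I['w3'][0][100:250,164:364]]),None,fx=2,fy=2,interpolation=cv2.INTER_CUBIC)[:,:,::-1])
E
```

```text
(array([437.6267765 ,  64.96086492, 138.62895407]), array([1.42426006e-03, 3.90420426e-01, 9.20635485e-01, 4.07983473e-04])) 0.6644146559178656
w1 [ 612.1 -224.1] 27.563222885131836
w2 [ 611.7 -225.7] 25.948610305786133Traceback (most recent call last):
  File "<stdin>", line 8, in <module>
  File "h.py", line 16, in onplane
    o,d=ray(name,px,pose);return o+d*(z-o[2])/d[2]
        ~~~^^^^^^^^^^^^^^
  File "h.py", line 7, in ray
    c=get_calibration(name);K=c['intrinsics'];px=np.asarray(px,float)
ValueError: time passes only in moves, steps and waits
```

arm_command(
  steps=[
    [[0,-1,-0.2,-0.25,0,0,0],[0,-1,-0.2,-0.25,0,0,0],[0,-1,-0.2,0,0,0,0],[0,-1,-0.2,0,0,0,0],[0,-1,-0.2,0,0,0,0],[0,-1,-0.2,0,0,0,0],[0,-1,-0.2,0,0,0,0],[0,-0.77,-0.2,0,0,0,0]],
  ],
)

```text
time_s: 20.58
eef_pos: [649.7, -271.4, 159.1]
ee_rot: [-0.002, 0.391, 0.92, 0.0]
force: [0.7, 0.8, -1.8]
grip_width: 0.667
grip_force: 56.4
```

arm_command(
  steps=[
    [[0,0,0,0,0,0,0],[0,0,0,0,0,0,0],[0,0,0,0,0,0,0]],
  ],
)

```text
time_s: 20.95
eef_pos: [649.4, -268.9, 162.2]
ee_rot: [-0.001, 0.39, 0.921, 0.0]
force: [-0.2, -0.6, -2.0]
grip_width: 0.67
grip_force: 56.4
```

```bash
python3 - <<'E'
s=open('h.py').read()
s=s.replace("def rot(q)","import functools\n_gc=get_calibration\n@functools.lru_cache\ndef get_calibration(n): return _gc(n)\ndef rot(q)",1)
open('h.py','w').write(s)
E
python3 - <<'E'
from h import *
im,p=snap('u1'); print(p,sense()['grip_width'])
print(blobs(im,'red'))
a=im[40:340,120:520]
cv2.imwrite('pics/u1c.png',cv2.resize(a,None,fx=2,fy=2,interpolation=cv2.INTER_CUBIC)[:,:,::-1])
E
```

```text
(array([ 649.40917468, -268.87139038,  162.15732329]), array([-5.70743393e-04,  3.90030006e-01,  9.20801960e-01,  1.42287353e-04])) 0.6711018873870979
[(array([322.3, 129.1]), np.int32(1968)), (array([594.6, 301.9]), np.int32(17441)), (array([154.5, 269.1]), np.int32(4241)), (array([ 46.4, 332.6]), np.int32(619)), (array([455.9, 377.1]), np.int32(836))]
```

View pics/u1c.png

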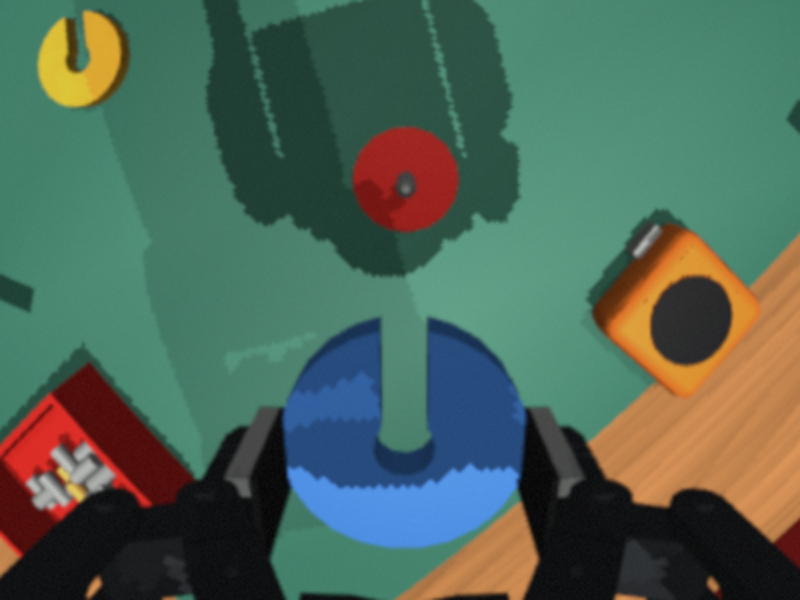

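Blue is held level with its slot towards the post. The post tip is at (322,132), the red base centre at (322,130) and blue's disc centre at about (322,256). I'll compute the offset from this one image.

```bash
python3 - <<'E'
from h import *
im,p=load('u1')
r=rot(p[1])
m=mask(im,'red')|mask(im,'red2');m[:,:]=m*1
k=min(cv2.findContours(m,cv2.RETR_EXTERNAL,cv2.CHAIN_APPROX_NONE)[0],key=lambda k:np.hypot(*(k[:,0].mean(0)-[322,129])) if len(k)>40 else 1e9)
w=np.array([onplane('wrist',q[0],12,p)[:2] for q in k],np.float32);print('base',cv2.minEnclosingCircle(w))
tip=onplane('wrist',(322.2,132.3),65,p);print('tip',tip)
I={t:load(t) for t in('w1','w2','w3')}
rs=[ray('wrist',q,I[t][1]) for t,q in dict(w1=(30,170),w2=(112,218),w3=(255,187)).items()]+[ray('wrist',(322.2,132.3),p)]
print('tip tri',meetn(rs))
m=cv2.inRange(cv2.cvtColor(im,cv2.COLOR_RGB2HSV),(98,90,30),(120,255,255))
k=max(cv2.findContours(m,cv2.RETR_EXTERNAL,cv2.CHAIN_APPROX_NONE)[0],key=lambda k:cv2.contourArea(k) if k[:,0,1].max()<330 else 0)
w=np.array([onplane('wrist',q[0],161,p)[:2] for q in k]);l=(w-p[0][:2])@r[:2,:2]
# rim points only: near radius
from scipy.optimize import least_squares
s=least_squares(lambda c:np.hypot(*(l-c[:2]).T)-c[2],[0,0,30],loss='cauchy',f_scale=.4).x
print('blue centre in tool xy, radius',s, 'img mean',k[:,0].mean(0))
d=r.T@(tip-p[0]);print('tool delta tip',d, 'base', r.T@(np.array([*w[:1].mean(0),0])*0))
E
```

```text
base ((612.7958984375, -230.736328125), 23.362850189208984)
tip [ 611.59425479 -229.82898343   65.        ]
tip tri (array([ 613.49680587, -229.52240847,   59.3455372 ]), [1.6420651915163706, 1.421017046260815, 1.6738312015785337, 1.7093262043462027])
blue centre in tool xy, radius [ 0.45730154 -0.39869949 30.01036235] img mean [321.59395248 253.1987041 ]
tool delta tip [5.42403267e+01 1.99380295e-02 9.72204183e+01] base [0. 0. 0.]
```

arm_command(
  steps=[
    [[0,0.6,0,0,0,0,0],[0,0.46,0.01,0.5,0,0,0],[0,0,0,0.5,0,0,0],[0,0,0,0.4,0,0,0],[0,0,0,0,0,0,0],[0,0,0,0,0,0,0],[0,0,0,0,0,0,0]],
  ],
)

```text
time_s: 21.88
eef_pos: [613.5, -231.6, 93.9]
ee_rot: [0.001, 0.39, 0.921, -0.0]
force: [0.2, 0.3, -2.3]
grip_width: 0.665
grip_force: 56.4
```

```bash
python3 - <<'E'
from h import *
im,p=snap('u2'); print(p,sense()['grip_width'],sense()['force'])
r=rot(p[1]);print(r.T@(np.array([612.4,-230.1,27.5])-p[0])/50)
cv2.imwrite('pics/u2c.png',cv2.resize(im[200:320,220:420],None,fx=3,fy=3,interpolation=cv2.INTER_CUBIC)[:,:,::-1])
E
```

```text
(array([ 613.52797845, -231.59852594,   93.8583757 ]), array([ 8.91232318e-04,  3.90397753e-01,  9.20645851e-01, -1.29916965e-04])) 0.6663565128432745 [-0.1998975   0.05016537 -2.49779639]
[0.03953932 0.00401218 1.3271026 ]
```

View pics/u2c.png

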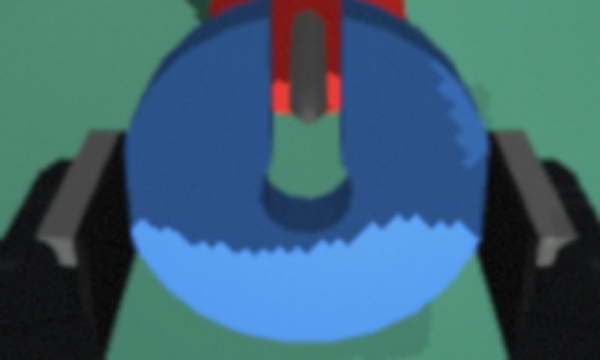

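The post tip shows through the slot at (322.7,239), laterally centred. I'll check where it lies relative to the hole.

```bash
python3 - <<'E'
from h import *
im,p=load('u2');r=rot(p[1])
for q in((322.7,238),(322.7,239.5)):
    for z in (63,65): print(q,z,(r.T@(onplane('wrist',q,z,p)-p[0])).round(1))
E
```

```text
(322.7, 238) 63 [ 0.7  0.2 30.9]
(322.7, 238) 65 [ 1.6  0.2 28.9]
(322.7, 239.5) 63 [-0.3  0.2 30.9]
(322.7, 239.5) 65 [ 0.6  0.2 28.9]
```

arm_command(
  steps=[
    [[0,0.01,0.01,0.3,0,0,0],[0,0,0,0.3,0,0,0],[0,0,0,0.3,0,0,0],[0,0,0,0.3,0,0,0],[0,0,0,0.1,0,0,0],[0,0,0,0,0,0,0],[0,0,0,0,0,0,0]],
  ],
)

```text
time_s: 22.8
eef_pos: [613.5, -230.9, 28.3]
ee_rot: [0.001, 0.39, 0.921, -0.0]
force: [-0.3, 0.7, -2.7]
grip_width: 0.673
grip_force: 56.4
```

arm_command(
  steps=[
    [[0,0,0,0.05,0,0,0],[0,0,0,0,0,0,0],[0,0,0,0,0,0,0]],
  ],
)

```text
time_s: 23.18
eef_pos: [613.3, -230.9, 25.4]
ee_rot: [0.0, 0.39, 0.921, -0.0]
force: [0.3, -0.0, -1.4]
grip_width: 0.666
grip_force: 56.5
```

arm_command(
  steps=[
    [[0,0,0,0.01,0,0,0],[0.8,0,0,0,0,0,0],[0.8,0,0,0,0,0,0],[0.8,0,0,0,0,0,0],[0.8,0,0,-1,0,0,0],[0.8,0,0,-1,0,0,0],[0.8,0,0,-0.5,0,0,0]],
  ],
)

```text
time_s: 24.05
eef_pos: [613.8, -231.1, 152.9]
ee_rot: [0.002, 0.39, 0.921, -0.0]
force: [0.2, 0.2, -0.7]
grip_width: 0.801
grip_force: 0.0
```

arm_command(
  steps=[
    [[0.8,0.15,-1,0,0,0,0],[0.8,0.15,-1,0,0,0,0],[0.8,0.3,-1.0,0,0,0,0],[0.8,0,0,0,0,0,-0.93],[0.8,0,0,0,0,0,0],[0.8,0,0,0,0,0,0],[0.8,0,0,0,0,0,0]],
  ],
)

```text
time_s: 24.92
eef_pos: [484.8, -313.1, 149.6]
ee_rot: [-0.0, 0.326, 0.945, 0.0]
force: [0.7, 0.6, 0.3]
grip_width: 0.798
grip_force: 0.0
```

```bash
python3 - <<'E'
from h import *
im,p=snap('v1'); print(p)
s=slotted(im,p,'yellow',12,24);print(s)
for t in('w1','w2','w3','p1','u1'):
    print(t,slotted(*load(t),'yellow',12,24))
r=rot(p[1]);print(np.degrees(np.arctan2(r[1,0],r[0,0])),r.T@(np.array([*s[0],15.5])-p[0])/50)
E
```

```text
(array([ 484.82132546, -313.11458002,  149.55925622]), array([-4.76840919e-05,  3.25623668e-01,  9.45499458e-01,  1.90127947e-05]))
(array([ 452.5, -293.6]), np.float64(23.0), np.float64(140.7), 24, array([317., 146.]))
w1 (array([ 454.2, -291. ]), np.float64(23.4), np.float64(152.0), 11, array([24., 73.]))
w2 (array([ 453.7, -291.8]), np.float64(23.5), np.float64(143.5), 13, array([89., 97.]))
w3 (array([ 453.6, -291.7]), np.float64(23.5), np.float64(139.3), 13, array([211.,  47.]))
p1 (array([ 453.1, -291.9]), np.float64(23.7), np.float64(139.3), 16, array([125., 170.]))
u1 (array([ 453.4, -293.3]), np.float64(23.7), np.float64(142.1), 20, array([160.,  68.]))
141.99327201816627 [ 0.74939295 -0.09052709  2.68126155]
```

arm_command(
  steps=[
    [[0.8,0.75,-0.08,0.6,0,0,0],[0.8,0,0,0.8,0,0,0],[0.8,0,0,0.8,0,0,0],[0.8,0,0,0.4,0,0,0],[0.8,0,0,0.05,0,0,0],[0.8,0,0,0,0,0,0],[0.8,0,0,0,0,0,0],[0.8,0,0,0,0,0,0]],
  ],
)

```text
time_s: 25.98
eef_pos: [452.7, -293.8, 17.9]
ee_rot: [0.001, 0.325, 0.946, -0.0]
force: [-0.4, 0.6, -0.3]
grip_width: 0.799
grip_force: 0.0
```

arm_command(
  steps=[
    [[0.8,0,0,0.05,0,0,0],[0.8,0,0,0,0,0,0],[0,0,0,0,0,0,0],[0,0,0,0,0,0,0],[0,0,0,0,0,0,0],[0,0,0,0,0,0,0]],
  ],
)

```text
time_s: 26.72
eef_pos: [452.5, -293.7, 15.2]
ee_rot: [0.0, 0.325, 0.946, -0.0]
force: [-2.1, 1.3, 6.1]
grip_width: 0.529
grip_force: 50.8
```

arm_command(
  steps=[
    [[0,0,0,-1,0,0,0],[0,0,0,-1,0,0,0],[0,0,0,-0.6,0,0,0],[0,0,0,0,0,0,0]],
  ],
)

```text
time_s: 27.22
eef_pos: [453.0, -294.2, 146.5]
ee_rot: [0.002, 0.325, 0.946, -0.001]
force: [0.4, -0.4, -2.1]
grip_width: 0.531
grip_force: 52.2
```

```bash
python3 - <<'E'
from h import *
im,p=snap('v2'); s=sense();print(p,s['grip_width'],s['joints'])
r=rot(p[1]);t=np.array([612.5,-230.1,0])+np.array([.697*0,0,0]);print(r.T@(t-p[0])/50)
E
```

```text
(array([ 453.04405346, -294.15347387,  146.52852488]), array([ 1.85893776e-03,  3.25351201e-01,  9.45590957e-01, -9.39529061e-04])) 0.530068143979348 [-7.92904247e-01  4.42400260e-01  1.58998919e+00  5.57965753e-06
  1.10855665e+00 -1.70088988e+00]
[-1.713609    2.97378894  2.93598119]
```

arm_command(
  steps=[
    [[0,-0.79,0.96,0,0,0,0],[0,-0.79,0.96,0,0,0,0],[0,0,0,0,0,0,1],[0,0,0,0,0,0,1],[0,0,0,0,0,0,1],[0,0,0,0,0,0,1],[0,0,0,0,0,0,1],[0,0,0,0,0,0,1]],
  ],
)

```text
time_s: 28.28
eef_pos: [573.1, -266.1, 142.3]
ee_rot: [-0.002, 0.706, 0.708, -0.0]
force: [0.0, -0.1, -1.2]
grip_width: 0.528
grip_force: 52.2
```

arm_command(
  steps=[
    [[0,0,0,0,0,0,1],[0,0,0,0,0,0,1],[0,0,0,0,0,0,1],[0,0,0,0,0,0,1],[0,0,0,0,0,0,1],[0,0,0,0,0,0,0.41],[0,0,0,0,0,0,0],[0,0,0,0,0,0,0]],
  ],
)

```text
time_s: 29.28
eef_pos: [573.5, -266.3, 143.6]
ee_rot: [-0.001, 0.927, 0.375, -0.0]
force: [-0.3, -0.4, -1.0]
grip_width: 0.529
grip_force: 52.2
```

```bash
python3 - <<'E'
from h import *
im,p=snap('x1'); print(p,sense()['grip_width'])
r=rot(p[1]);print(np.degrees(np.arctan2(r[1,0],r[0,0])))
cv2.imwrite('pics/x1c.png',cv2.resize(im[40:340,120:520],None,fx=2,fy=2,interpolation=cv2.INTER_CUBIC)[:,:,::-1])
m=cv2.inRange(cv2.cvtColor(im,cv2.COLOR_RGB2HSV),(98,90,30),(120,255,255))
k=max(cv2.findContours(m[:240],cv2.RETR_EXTERNAL,cv2.CHAIN_APPROX_NONE)[0],key=cv2.contourArea)
w=np.array([onplane('wrist',q[0],24,p)[:2] for q in k]);
from scipy.optimize import least_squares
print('blue',least_squares(lambda c:np.hypot(*(w-c[:2]).T)-c[2],[612,-230,30],loss='cauchy',f_scale=.4).x,k[:,0].mean(0))
m=cv2.inRange(cv2.cvtColor(im,cv2.COLOR_RGB2HSV),(18,100,40),(34,255,255));m[:190]=0;m[310:]=0
k=max(cv2.findContours(m,cv2.RETR_EXTERNAL,cv2.CHAIN_APPROX_NONE)[0],key=cv2.contourArea)
l=(np.array([onplane('wrist',q[0],p[0][2]-3.2,p)[:2] for q in k])-p[0][:2])@r[:2,:2]
print('yellow in tool',least_squares(lambda c:np.hypot(*(l-c[:2]).T)-c[2],[0,0,24],loss='cauchy',f_scale=.4).x,k[:,0].mean(0))
E
```

```text
(array([ 573.49392576, -266.32363546,  143.61878022]), array([-6.99301614e-04,  9.27074999e-01,  3.74874969e-01, -4.63473372e-04])) 0.5331727974163332
44.03320281024326
blue [ 612.59056205 -231.0270801    29.53412573] [319.45733788 133.41296928]
yellow in tool [ 2.53607716  1.88181454 24.14795235] [321.80371353 253.17771883]
```

View pics/x1c.png

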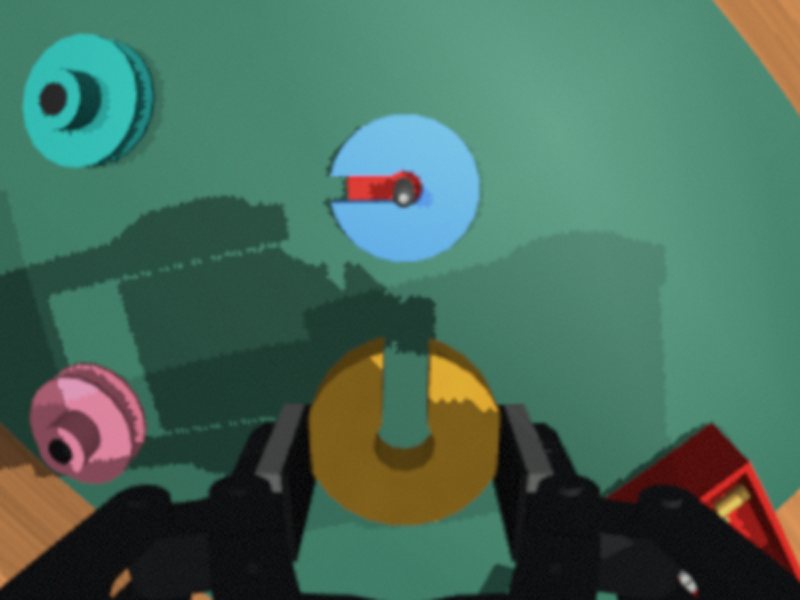

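Blue sits flat on the stand with its slot pointing left (image) from the post, tip at about (322,137). Yellow is held level at disc centre (322,255) with its slot up, a quarter turn from blue's. Those were the last of the pictures, so I'll work numerically from here.

```bash
python3 - <<'E'
from h import *
im,p=load('x1');r=rot(p[1]);T=lambda q,z:(r.T@(onplane('wrist',q,z,p)-p[0])).round(1)
print('tip',T((321.8,137.5),64),'rim bottom',T((322,302.5),p[0][2]-3.2),'L',T((274.5,252),p[0][2]-3.2),'R',T((369.5,252),p[0][2]-3.2))
print('blue in tool',r.T@(np.array([612.6,-231,24])-p[0]))
E
```

```text
tip [53.7  2.1 79.6] rim bottom [-22.3   2.1   3.2] L [  7.1 -20.7   3.2] R [ 7.1 24.8  3.2]
blue in tool [ 52.70746349   1.98281961 119.5980291 ]
```

```bash
python3 - <<'E'
from h import *
c=get_calibration('wrist');print(c['T_tool_cam'].round(4),c['intrinsics'][:2])
im,p=load('x1');r=rot(p[1]);o,d=ray('wrist',(322,252),p);print(r.T@(o-p[0]),r.T@d,p[1],np.linalg.norm(p[1]),np.linalg.det(r))
print(sense()['eef_pos'],sense()['ee_rot'])
E
```

```text
[[-2.000000e-04 -9.573000e-01 -2.892000e-01  7.331410e+01]
 [ 1.000000e+00 -4.000000e-04  6.000000e-04  1.834100e+00]
 [-7.000000e-04 -2.892000e-01  9.573000e-01 -1.289463e+02]
 [ 0.000000e+00  0.000000e+00  0.000000e+00  1.000000e+00]] [[309.70691629   0.         321.67878532]
 [  0.         309.70691629 199.32975195]]
[  73.31408662    1.8341012  -128.94628613] [-0.447013    0.00156484  0.89452609] [-6.99301614e-04  9.27074999e-01  3.74874969e-01 -4.63473372e-04] 1.0 0.9999999999999997
[ 573.57149998 -266.35270115  143.91269216] [-5.19743875e-04  9.27124333e-01  3.74753371e-01 -3.33523096e-04]
```

The calibration carries noise from call to call, so I'll average it and recompute everything from the saved views.

```bash
python3 - <<'E'
from rig import *
import numpy as np
L=[]
try:
    for _ in range(60): L.append(get_calibration('wrist')['T_tool_cam'])
except ValueError as e: print(e)
L=np.array(L);print(len(L),L.mean(0).round(4),L.std(0)[:3,3]);U,_,V=np.linalg.svd(L.mean(0)[:3,:3]);T=L.mean(0);T[:3,:3]=U@V
np.save('T.npy',T)
E
sed -i "s/T=c\['T_tool_cam'\];/T=np.load('T.npy');/" h.py
python3 - <<'E'
from h import *
I={t:load(t) for t in('w1','w2','w3','q1','r1','s2','p1','t1','u1','x1')}
B=[]
for d in(dict(w1=(256,103),w2=(398,162),w3=(535,139),q1=(155.2,162.6)),dict(w1=(262,177),w2=(398,230),w3=(530,201),q1=(173,251.3))):
    x,g=meetn([ray('wrist',p,I[t][1]) for t,p in d.items()]);print(x.round(1),np.round(g,1));B.append(x)
    print([onplane('wrist',p,18,I[t][1])[:2].round(1) for t,p in d.items()])
c=(B[0]+B[1])/2;v=(B[1]-B[0])[:2];print(c,np.arctan2(v[1],v[0]));u=v/np.linalg.norm(v);n=np.array([-u[1],u[0]])
print('targets pulley',c[:2]+150*n,'bearing',c[:2]+75*n)
print('pulley r1',onplane('wrist',dark(I['r1'][0],(321,308))[0],42,I['r1'][1]),'bearing s2',onplane('wrist',(319,187),14,I['s2'][1]))
for t,q in(('s2',(321,100)),('t1',(578,116))):
    d=dark(I[t][0],q,25,75);print(t,d, d and onplane('wrist',d[0],42,I[t][1]))
im,p=I['x1'];r=rot(p[1]);T=lambda q,z:(r.T@(onplane('wrist',q,z,p)-p[0])).round(1)
print('tip',T((321.8,137.5),64),'rim bottom',T((322,302.5),p[0][2]-3.2),'L',T((274.5,252),p[0][2]-3.2),'R',T((369.5,252),p[0][2]-3.2))
m=cv2.inRange(cv2.cvtColor(im,cv2.COLOR_RGB2HSV),(98,90,30),(120,255,255))
k=max(cv2.findContours(m[:240],cv2.RETR_EXTERNAL,cv2.CHAIN_APPROX_NONE)[0],key=cv2.contourArea)
l=np.array([T(q[0],24)[:2] for q in k])
from scipy.optimize import least_squares
print('blue tool',least_squares(lambda c:np.hypot(*(l-c[:2]).T)-c[2],[53,0,30],loss='cauchy',f_scale=.4).x)
E
```

```text
60 [[-2.000000e-04 -9.573000e-01 -2.892000e-01  7.331410e+01]
 [ 1.000000e+00 -4.000000e-04  6.000000e-04  1.834100e+00]
 [-7.000000e-04 -2.892000e-01  9.573000e-01 -1.289463e+02]
 [ 0.000000e+00  0.000000e+00  0.000000e+00  1.000000e+00]] [4.26325641e-14 2.22044605e-15 1.13686838e-13]
[553.9 134.5  18.6] [1.4 1.1 0.6 1.5]
[array([553.2, 135.6]), array([553.8, 133.6]), array([553.4, 135.2]), array([555.5, 133.5])]
[641.  139.9  20. ] [0.7 0.9 0.3 1.1]
[array([640.9, 139.9]), array([640.9, 139.9]), array([641.9, 141.7]), array([643.2, 138.4])]
[597.43964573 137.18095384  19.34076447] 0.06173425851921838
targets pulley [588.18538775 286.89521071] bearing [592.81251674 212.03808227]
pulley r1 [588.7471386  285.20887238  42.        ] bearing s2 [594.77632685 211.18697469  14.        ]
s2 (array([312.45731707, 107.37804878]), np.int32(164)) [589.81449125 282.65812632  42.        ]
t1 (array([581.18461538, 114.4       ]), np.int32(65)) [589.95810054 284.82815637  42.        ]
tip [53.7  2.1 79.6] rim bottom [-22.3   2.1   3.2] L [  7.1 -20.7   3.2] R [ 7.1 24.8  3.2]
blue tool [52.68174897  1.99742877 29.53469013]
```

arm_command(
  steps=[
    [[0,0.6,0,0,0,0,0],[0,0.45,0.01,0.3,0,0,0],[0,0,0,0.4,0,0,0],[0,0,0,0.25,0,0,0],[0,0,0,0,0,0,0],[0,0,0,0,0,0,0],[0,0,0,0,0,0,0]],
  ],
)

```text
time_s: 30.2
eef_pos: [612.1, -230.7, 98.0]
ee_rot: [0.001, 0.927, 0.374, 0.0]
force: [-0.4, 0.2, -1.0]
grip_width: 0.529
grip_force: 52.1
```

```bash
python3 - <<'E'
from h import *
im,p=snap('x2'); print(p,sense()['force'])
r=rot(p[1])
h=cv2.cvtColor(im,cv2.COLOR_RGB2HSV)
# classify coarse: Y yellow, B blue, R red, g green, . grey/dark ; print the slot region
def ch(q):
    H,S,V=map(int,q)
    if S<60: return '#' if V<140 else 'o'
    if 17<=H<=35:return 'Y'
    if 60<=H<95:return 'g'
    if 95<=H<125:return 'B'
    return 'R' if H<10 or H>170 else '?'
for y in range(196,292,2): print(y,''.join(ch(h[y,x]) for x in range(270,376,2)))
E
```

```text
(array([ 612.14031978, -230.71650158,   97.98005787]), array([5.40704874e-04, 9.27354527e-01, 3.74183271e-01, 4.10086221e-04])) [ 0.45249527  0.77012241 -0.88648073]
196 ggggggBBBBBBBBBBBBBBBBBBBBBBBBBBBBBBBBBBBBBBBgggggggg
198 gggggBBBBBBBBBBBBBBBBBBBBBBBBBBBBBBBBBBBBBBBBgggggggg
200 gggggBBBBBBBBBBBBBBBBBBBBBBBBBBBBBBBBBBBBBBBBBggggggg
202 ggggBBBBBBBBBBBBBBBBBBBBBBBBBBBBBBBBBBBBBBBBBBggggggg
204 ggggBBBBBBBBBBBBBBBBBBBBBBBBBBBBBBBBBBBBBBBBBBggggggg
206 ggggBBBBBBBBBBBBBBBBBBBBBBBBBBBBBBBBBBBBBBBBBBBgggggg
208 ggggBBBBB???????????B??####R?BBBBBBBBBBBBBBBBBBgggggg
210 gggggggggRRRRRRRRR?YYRR####RR?BBBY#BBBBBBBBBBBBgggggg
212 gggggggggRRRRRRR?YYYYRR####RRRBB#YYY#BBBBBBBBBBgggggg
214 gggggggggRRRRR?YYYYYYRR####RRRBB#YYYYY#BBBBBBBBgggggg
216 gggggggggRRR?YYYYYYYYRR####RR?BB#YYYYYYY#BBBBBBgggggg
218 gggggBBBBB?YYYYYYYYYYR######?BBB?YYYYYYYY#BBBBBgggggg
220 gggggBBBBBYYYYYYYYYYY#######BBBB?YYYYYYYYY#BBBBgggggg
222 ggggBBBBBYYYYYYYYYYYY#######BBBBYYYYYYYYYYY#BBggggggg
224 ggggBBBBYYYYYYYYYYYYY#######BBBBYYYYYYYYYYYY#Bggggggg
226 gggggBB?YYYYYYYYYYYYY#######BBBBYYYYYYYYYYYYY?ggggggg
228 gg
[... 1149 characters left out ...]
Y#B#
268 #?YYYYYYYYYYYYYYYYYYYYYYYYYYYYYYYYYYYYYYYYYYYYYYYYY#?
270 ##YYYYYYYYYYYYYYYYYYYYYYYYYYYYYYYYYYYYYYYYYYYYYYYY###
272 ##YYYYYYYYYYYYYYYYYYYYYYYYYYYYYYYYYYYYYYYYYYYYYYYY##?
274 ##YYYYYYYYYYYYYYYYYYYYYYYYYYYYYYYYYYYYYYYYYYYYYYYY###
276 ##?YYYYYYYYYYYYYYYYYYYYYYYYYYYYYYYYYYYYYYYYYYYYYYY###
278 ###YYYYYYYYYYYYYYYYYYYYYYYYYYYYYYYYYYYYYYYYYYYYYYY##g
280 ####YYYYYYYYYYYYYYYYYYYYYYYYYYYYYYYYYYYYYYYYYYYY?####
282 ###ggYYYYYYYYYYYYYYYYYYYYYYYYYYYYYYYYYYYYYYYYYYggg###
284 ?##gggYYYYYYYYYYYYYYYYYYYYYYYYYYYYYYYYYYYYYYYY?gggB##
286 #BBggg?YYYYYYYYYYYYYYYYYYYYYYYYYYYYYYYYYYYYYY?gggg###
288 ###gggggYYYYYYYYYYYYYYYYYYYYYYYYYYYYYYYYYYYYYggggg###
290 ##gggggggYYYYYYYYYYYYYYYYYYYYYYYYYYYYYYYYYY?ggggggg##
```

arm_command(
  steps=[
    [[0,-0.034,-0.038,0,0,0,0],[0,0,0,0.15,0,0,0],[0,0,0,0,0,0,0],[0,0,0,0,0,0,0]],
  ],
)

```text
time_s: 30.75
eef_pos: [609.4, -230.2, 89.6]
ee_rot: [-0.0, 0.927, 0.374, -0.0]
force: [0.5, -0.4, -1.4]
grip_width: 0.529
grip_force: 52.2
```

```bash
cat >> h.py <<'E'
def ch(q):
    H,S,V=map(int,q)
    if S<60: return '#' if V<140 else 'o'
    if 17<=H<=35:return 'Y'
    if 60<=H<95:return 'g'
    if 95<=H<125:return 'B'
    return 'R' if H<10 or H>170 else '?'
def show(im,y0,y1,x0,x1,s=1):
    h=cv2.cvtColor(im,cv2.COLOR_RGB2HSV)
    for y in range(y0,y1,2): print(y,''.join(ch(h[y,x]) for x in range(x0,x1,s)))
E
python3 - <<'E'
from h import *
im,p=snap('x3'); print(p,sense()['force'])
show(im,214,270,300,346)
E
```

```text
(array([ 609.36498546, -230.18549233,   89.57509401]), array([-8.25925741e-05,  9.27297394e-01,  3.74325437e-01, -5.93889265e-05])) [-0.43741207 -0.36922867 -1.32231256]
214 YYYYYYYYYYY?RRRRRR##########RRRRRR?YYYYYYYYYY#
216 YYYYYYYYYYY?RRRRRR##########RRRRRR?YYYYYYYYYYY
218 YYYYYYYYYYYYRRRRRR##########RRR??#YYYYYYYYYYYY
220 YYYYYYYYYYYY#BBBB#############?BB#YYYYYYYYYYYY
222 YYYYYYYYYYYY#BBBBB###########BBBB#YYYYYYYYYYYY
224 YYYYYYYYYYYYBBBBBB###########BBBB#YYYYYYYYYYYY
226 YYYYYYYYYYY?BBBBBB###########BBBB#YYYYYYYYYYYY
228 YYYYYYYYYYY#BBBBBB###########BBBB#YYYYYYYYYYYY
230 YYYYYYYYYYY#BBBBBB###########BBBB#YYYYYYYYYYYY
232 YYYYYYYYYYY#BBBBBB###########BBBB#YYYYYYYYYYYY
234 YYYYYYYYYYY#BBBBB############BBBB#YYYYYYYYYYYY
236 YYYYYYYYYYY#BBBBB############BBBB#YYYYYYYYYYYY
238 YYYYYYYYYYY#BBBBB############BBBB#YYYYYYYYYYYY
240 YYYYYYYYYYY#BBBBBB###########BBBB#YYYYYYYYYYYY
242 YYYYYYYYYYY#BBBBBBB#########BBBBB#YYYYYYYYYYYY
244 YYYYYYYYYYY#BBBBBBBBB####BBBBBBBB#YYYYYYYYYYYY
246 YYYYYYYYYYY#BBBBBBBBBBBBBBBBBBBBBBYYYYYYYYYYYY
248 YYYYYYYYYYYBBBBBBBBBBBBBBBBBBBBBBB#YYYYYYYYYYY
250 YYYYYYYYYYYBBBBBBBBBBBBBBBBBBBBBBB#YYYYYYYYYYY
252 YYYYYYYYYYYBBBBBBBBBBBBBBBBBBBBBBB#YYYYYYYYYYY
254 YYYYYYYYY#BBBBBBBBBBBBBBBBBBBBBBBBB#YYYYYYYYYY
256 YYYYYYYYY#BBBBBBBBBBBBBBBBBBBBBBBBB#YYYYYYYYYY
258 YYYYYYYYYYggggggggggggggggggggggggYYYYYYYYYYYY
260 YYYYYYYYYYYY?ggggggggggggggggggg?YYYYYYYYYYYYY
262 YYYYYYYYYYYYYY?gggggggggggggg?YYYYYYYYYYYYYYYY
264 YYYYYYYYYYYYYYYYYYYYYYYYYYYYYYYYYYYYYYYYYYYYYY
266 YYYYYYYYYYYYYYYYYYYYYYYYYYYYYYYYYYYYYYYYYYYYYY
268 YYYYYYYYYYYYYYYYYYYYYYYYYYYYYYYYYYYYYYYYYYYYYY
```

arm_command(
  steps=[
    [[0,-0.02,0,0.2,0,0,0],[0,0,0,0.25,0,0,0],[0,0,0,0.25,0,0,0],[0,0,0,0.2,0,0,0],[0,0,0,0,0,0,0],[0,0,0,0,0,0,0]],
  ],
)

```text
time_s: 31.55
eef_pos: [608.9, -231.0, 45.1]
ee_rot: [0.0, 0.927, 0.374, 0.0]
force: [0.3, -0.5, -1.1]
grip_width: 0.533
grip_force: 52.2
```

arm_command(
  steps=[
    [[0,0,0,0.1,0,0,0],[0,0,0,0.01,0,0,0],[0,0,0,0,0,0,0],[0,0,0,0,0,0,0]],
  ],
)

```text
time_s: 32.05
eef_pos: [608.7, -230.9, 39.2]
ee_rot: [0.0, 0.927, 0.374, 0.0]
force: [0.7, -1.0, -1.6]
grip_width: 0.53
grip_force: 52.2
```

arm_command(
  steps=[
    [[0,0,0,0.015,0,0,0],[0,0,0,0,0,0,0],[0,0,0,0,0,0,0]],
  ],
)

```text
time_s: 32.42
eef_pos: [608.7, -230.9, 39.2]
ee_rot: [0.0, 0.927, 0.374, 0.0]
force: [-2.7, 0.7, 4.8]
grip_width: 0.529
grip_force: 52.8
```

Contact, so yellow is seated. I'll release, open only a little, rise and check.

arm_command(
  steps=[
    [[0.65,0,0,0,0,0,0],[0.65,0,0,0,0,0,0],[0.65,0,0,0,0,0,0],[0.65,0,0,-0.4,0,0,0],[0.65,0,0,-1,0,0,0],[0.65,0,0,-1,0,0,0],[0.65,-0.8,0,-0.3,0,0,0],[0.65,0,0,0,0,0,0]],
  ],
)

```text
time_s: 33.42
eef_pos: [579.3, -260.5, 176.6]
ee_rot: [0.002, 0.928, 0.373, 0.001]
force: [-0.0, 0.1, -0.2]
grip_width: 0.646
grip_force: 0.0
```

arm_command(
  steps=[
    [[0.65,0,0,0,0,0,0],[0.65,0,0,0,0,0,0]],
  ],
)

```text
time_s: 33.67
eef_pos: [580.1, -258.0, 173.0]
ee_rot: [-0.0, 0.927, 0.375, -0.0]
force: [0.3, 0.4, 0.6]
grip_width: 0.648
grip_force: 0.0
```

```bash
python3 - <<'E'
from h import *
im,p=snap('y1'); print(p,sense()['force'])
for col,z,r in(('yellow',36,24),): print(slotted(im,p,col,z,r))
show(im,70,225,250,400,2)
E
```

```text
(array([ 580.14588738, -257.96415199,  173.03189242]), array([-3.81697889e-04,  9.27152298e-01,  3.74684450e-01, -1.83775208e-04])) [ 0.70715491 -0.84003368  0.71981486]
(array([ 611.2, -231.2]), np.float64(22.4), np.float64(43.1), 24, array([322., 145.]))
70 ggggggggggggggggggggggggggggggggggggggggggggggggggggggggggggggggggggggggggg
72 ggggggggggggggggggggggggggggggggggggggggggggggggggggggggggggggggggggggggggg
74 ggggggggggggggggggggggggggggggggggggggggggggggggggggggggggggggggggggggggggg
76 ggggggggggggggggggggggggggggggggggggggggggggggggggggggggggggggggggggggggggg
78 ggggggggggggggggggggggggggggggggggggggggggggggggggggggggggggggggggggggggggg
80 ggggggggggggggggggggggggggggggggggggggggggggggggggggggggggggggggggggggggggg
82 ggggggggggggggggggggggggggggggggggggggggggggggggggggggggggggggggggggggggggg
84 ggggggggggggggggggggggggggggggggggggggggggggggggggggggggggggggggggggggggggg
86 ggggggggggggggggggggggggggggggggggggggggggggggggggggggggggggggggggggggggggg
88 ggggggggggggggggggggggggggggggggggggggggggggggggggggggggggggggggggggggggggg
90 gggggggggggggggggggggggggggggggggggggggggggggggggg
[... 4681 characters left out ...]
gggggggggggggggggggggggggggggggggggggggggggggggggggggggggggg
210 ggggggggggggggggggggggggggggggggggggggggggggggggggggggggggggggggggggggggggg
212 ggggggggggggggggggggggggggggggggggggggggggggggggggggggggggggggggggggggggggg
214 ggggggggggggggggggggggggggggggggggggggggggggggggggggggggggggggggggggggggggg
216 ggggggggggggggggggggggggggggggggggggggggggggggggggggggggggggggggggggggggggg
218 ggggggggggggggggggggggggggggggggggggggggggggggggggggggggggggggggggggggggggg
220 ggggggggggggggggggggggggggggggggggggggggggggggggggggggggggggggggggggggggggg
222 ggggggggggggggggggggggggggggggggggggggggggggggggggggggggggggggggggggggggggg
224 ggggggggggggggggggggggggggggggggggggggggggggggggggggggggggggggggggggggggggg
```

Yellow sits concentric on blue, with slots perpendicular and the post through both. I'll do one last check of the row from above.

arm_command(
  steps=[
    [[0.65,0.75,-0.93,0,0,0,0],[0.65,0.75,-0.93,0,0,0,0],[0.65,0.75,-0.93,0,0,0,0],[0.65,0.75,-0.93,0,0,0,0],[0.65,0.75,-0.93,0,0,0,0],[0.65,0.75,-0.93,0,0,0,0],[0.65,0.75,-0.93,0,0,0,0],[0.65,0,0,0,0,0,0]],
  ],
)

```text
time_s: 34.72
eef_pos: [541.9, 161.8, 173.1]
ee_rot: [-0.0, 0.926, 0.377, -0.0]
force: [0.4, -0.2, 0.3]
grip_width: 0.649
grip_force: 0.0
```

arm_command(
  steps=[
    [[0.65,0,0,0,0,0,0],[0.65,0,0,0,0,0,0],[0.65,0,0,0,0,0,0]],
  ],
)

```text
time_s: 35.1
eef_pos: [543.1, 156.9, 173.4]
ee_rot: [0.0, 0.928, 0.374, -0.0]
force: [1.2, -0.4, 0.5]
grip_width: 0.652
grip_force: 0.0
```

```bash
python3 - <<'E'
from h import *
im,p=snap('z1'); print(p)
T=np.load('T.npy').copy();T[1,3]=-0.2;T[0,3]=72.7;np.save('T.npy',T)
K=get_calibration('wrist')['intrinsics'];r=rot(p[1])
def proj(X):
    c=np.linalg.inv(T)@np.array([*(r.T@(np.array(X)-p[0])),1]);v=c[:3]/np.linalg.norm(c[:3]);th=np.arccos(v[2]);s=np.hypot(*v[:2])
    return K[:2,2]+K[0,0]*th*v[:2]/s
for n,X in dict(pulley=(589,283,42),bearing=(593.5,208.2,14),b1=(554.5,131.5,18),b2=(641.7,137,18)).items():
    q=proj(X);print(n,q.round(1))
    x,y=q.astype(int);g=cv2.cvtColor(im,cv2.COLOR_RGB2GRAY)
    c=cv2.resize(g[max(0,y-30):y+30,max(0,x-30):x+30],None,fx=4,fy=4,interpolation=cv2.INTER_CUBIC)
    R={'pulley':(12,36),'bearing':(60,110),'b1':(16,44),'b2':(16,44)}[n]
    h=cv2.HoughCircles(c,cv2.HOUGH_GRADIENT_ALT,1.5,20,param1=150,param2=.6,minRadius=R[0],maxRadius=R[1])
    if h is not None:
        for a in h[0][:4]:
            pt=a[:2]/4+[max(0,x-30),max(0,y-30)];print('  ',pt.round(1),'r',a[2]/4,onplane('wrist',pt,X[2],p).round(1))
E
```

```text
(array([543.09480792, 156.87958129, 173.40733548]), array([ 9.11524123e-06,  9.27600549e-01,  3.73573580e-01, -3.94878906e-05]))
pulley [251.   54.7]
   [250.6  56.6] r 7.7020135 [587.5 282.1  42. ]
bearing [319.4 109.3]
   [319.8 110.5] r 24.683607 [592.9 207.2  14. ]
   [319.8 110.5] r 20.752254 [592.9 207.2  14. ]
   [319.8 110.5] r 15.574463 [592.9 207.2  14. ]
b1 [349.  195.5]
   [350.5 197.2] r 7.9102015 [554.2 129.2  18. ]
b2 [410.  127.2]
   [409.8 130. ] r 9.218281 [639.7 135.2  18. ]
```

In that single view the bearing is about 75.0 mm from the block along the bore line and the pulley about 149.9 mm, both within about 1 mm of where they should be. The arm is clear, so I'm handing in.

```bash
python3 -c "
from rig import *
print(finish_job())"
```

```text
the job is handed in; nothing more can be done
None
```

The job is handed in at about 35 s: the bearing and pulley measured about 75 mm and 150 mm left of the block on its bore line, both within about 1 mm, and yellow sits on blue on the stand's post, slots a quarter turn apart; I didn't move the wrench, tape measure or tub.

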